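# Empty the used capsule from the coffee machine

## Robot

A 6-joint arm with a two-finger parallel gripper is mounted at the origin on the work surface. World frame = base frame: x ahead of the robot, y to its left, z up, the work surface at z = 0. Lengths are in m, angles in degrees, forces in N, time in s.
With the tool pointing down it reaches from about 0.3 to 0.75 m from the base axis. Payload 8.5 kg.
Tool frame: the origin (TCP) lies midway between the tips of the shut fingers; the grasp point (between the pads) lies 19 mm behind it; y points along the fingers, z is the direction in which the jaws open and shut, and the axes are right-handed (so a half turn about y gives the same grasp; the last joint's range is limited). The gripper opens to 85 mm and grips with 20 to 120 N. Pads are 22 mm wide; open, the fingers measure 114 mm over their backs; the gripper's body (76 mm by 85 mm) begins 54 mm behind the grasp point. The pads swing forward as they close: fully open they stand 13 mm farther back than shut.
Start: joints at [55.903, 21.807, 74.336, -0, 83.858, -12.336], TCP at [0.204, 0.511, 0.231] pointing down, gripper open.
Joint ranges: [-178.18, 178.18], [-50.72, 133.34], [12.68, 142.11], [-81.47, 261.47], [9.98, 163.14], [-165.26, 165.26]. Speed limits (degrees/s): [136.94, 136.94, 180, 180, 180, 180].

## Interface

Orientations are given as a 3x3 rotation matrix whose columns are the frame's x, y, z axes.
In Python, from rig import status, imaging, job gives the robot as it stands. The module is installed in compiled form; this text tells all that it offers.
- The arm moves only by the tool jog_arm, never from a script. Its argument "rows" is a list of rows, each an object of numbers: "hand": the opening, from 0 (shut) to 1 (fully open); "dx", "dy", "dz": the shift along the tool's x, y, z in cm; "ax", "ay", "az": the turn, a rotation vector about the tool's x, y, z in degrees. In form: [{"hand": .., "dx": .., "dy": .., "dz": .., "ax": .., "ay": .., "az": ..}, ...]. A call has exactly 5 rows; each row shifts and turns the commanded pose from where the row before left it, along the tool's axes as they then stand; what a row does not reach is not made up. A row lasts 1/12 s, in which the tool goes at most 41.7 mm and 7.16 degrees, less where a joint would pass 70% of its speed; a pose out of reach is approached as far as the arm can. A call is refused whole if a number of a shift passes 4.17 or a number of a turn 7.16, either way. A call with a gripper value outside its range is refused whole. The fingers move at their own pace and stop on an object; "newtons" is the grip in N (left out, the last holds). Time passes only in rows, so rows that do not move let the fingers close, or fill a call up. It gives the time, the measured TCP pose, the force and the opening at its end, in the units of the state.
- status.observe(): the state, without advancing time (a new reading comes with each control period).
- imaging.get_image(name): name is "side" or "top" or "wrist"; returns the picture (400x640x3 uint8, red, green, blue); there is no depth.
- imaging.camera_model(name): a dict with "K" (3x3 intrinsics, pixels), "position" and "rotation" of the camera in the world; the wrist camera has in their place "tool_from_camera" (4x4, takes a point from camera to tool coordinates, whose origin is the TCP and whose axes are the tool frame's). Camera axes: x right, y down, z forward; pixel columns grow to the right and rows downward; lengths in m; the calibration is good to about 2 mm. A picture is of the moment at which its call begins: read the wrist's pose just before it. camera_model takes no time and is no camera call.
- job.close_job(): hands the job in, once; it reports no verdict.
The state is a dict: "time_s": time; "q": joint angles; "qvel": joint speeds; "joint_efforts": joint torques, N m; "position": TCP position; "tool_rot": TCP orientation; "ft_force": force on the tool from outside, world axes, zero at the start; "wrist_torque": the same for the moment, N m; "grip_width": finger opening in m.
Only numpy, scipy, OpenCV 4.12 (cv2) and the standard library are available. Lean on these libraries where they do the work, as an engineer would, in place of code of your own. Each camera call takes 0.05 s, during which the arm holds its last target.

## Task

Empty the used capsule out of the coffee machine: swing the locking lever on its head all the way up and leave it up, draw the capsule holder out of the machine by its handle with the capsule still lying in it, carry it to the green bin and tip it over on its side, at least 60 degrees from level, so that the capsule drops into the bin. Finish while still holding the holder by its handle, tipped that far and raised above the bin without touching it; keep it so. Do not shift the bin, the carafe, the canister or the mug.

Things in the scene. Friction and masses are not known exactly. Their poses are not given: they have to be found in the camera images.
- brewer: Black capsule coffee machine, fixed, 160 mm wide (its y), 310 deep (its x), 262 high. Origin: on the counter under its middle; x points from front to back, so its front faces its own -x. The brew head overhangs in front: front face at x = -108 mm, 104 wide, from 172 to 222 mm high. Drip tray below: 45 mm high, reaching to x = -160 mm.
- lever_pivot (a point): Middle of the hinge of the locking lever on top of the brew head, 238 mm high; the hinge axis lies along the machine's y. Axes as the machine's. The lever is 105 mm long to its knob and lies forward (machine's -x) when down.
- lever (a joint): Locking lever: 0 = down (holder locked), 1.1 rad = all the way up at its stop. Stiff (2 to 3 N at the knob), it stays where it is left. While it is down, two lugs stand before the holder's plate and lock it in; above about 0.5 rad they are clear.
- lever_knob (a point): Centre of the red knob at the lever's free end: a bar of 18 mm diameter, 36 mm long along the machine's y; the 16 mm wide lever arm runs back from its middle to the hinge. With the lever down it stands 27 mm in front of the head, 238 mm high, with free air below and beside it; it rises on a 105 mm arc about the hinge.
- holder_grip (a point): Point on the axis of the capsule holder's round wooden handle: 22 mm diameter, 82 mm long along the holder's x, sticking level out of the machine's front, 139 mm high; this point is 57 mm before the head, 40 mm short of the handle's end. Axes of the holder: x from handle to plate, z up when level. The holder weighs 0.12 kg, its balance point about 60 mm from here towards the plate.
- holder_seat (a point): Centre of the top face of the holder's aluminium plate (72 mm along x, 80 across, 6 thick), 100 mm from holder_grip along the holder's x and 2 mm above it; same axes. It lies in an open-fronted slideway under the head with 2.5 mm play each side; drawn 85 mm or more straight to the machine's -x it is clear.
- capsule_center (a point): Centre of the used capsule: a copper-coloured dome, 61 mm across the flat flange on top, 25 mm high, about 22 g, nose down in a 33 mm hole in the holder's plate. It only rests there: carried level it stays; tipped about the handle to some 45 to 55 degrees it rolls off over the lower edge and falls 60 to 90 mm to that side of the middle of the plate.
- bin: Open green bin for used capsules, standing loose on the counter, 190 mm square outside, 110 mm high, walls and floor 5 mm, about 0.8 kg. Origin: centre of its underside.
- carafe: Light-blue thermal carafe with a black lid, 104 mm across, 175 mm high, handle reaching 87 mm from its axis. Origin: centre of its underside. Not to be disturbed.
- canister: White and yellow sugar canister, 78 mm across, 137 mm high. Origin: centre of its underside. Not to be disturbed.
- mug: White mug, 80 mm across, 95 mm high, with a handle. Origin: centre of its underside. Not to be disturbed.
Mind the look-alikes: they are no part of the job. What is meant by the part that bears holder_grip is not black or red, and is the larger of those in its own colour.

How it is judged:
By the outcome, as a careful person would: the job done as asked, in the order asked, and still so for the second after the job is handed in, while the arm keeps its last pose, push and grip.
It also fails if it takes over 64 s, if anything falls off the work surface, if the arm or the gripper's body presses on something with over 40 N, if the wrist force passes 120 N, or if a joint passes its speed limit or range.

## Working session

There is one attempt and no reset: what is moved stays moved. The work goes in short steps, Python scripts to look and compute and a tool call to move; the robot and the scene stay as the last step left them, time stands still between calls to the robot, and variables do not carry over. Pictures are saved under pics/ and viewed, and the job is handed in when it is done.

Besides the shell and the picture viewer there is one more tool, called in YAML: its name, and indented under it one key for each argument. jog_arm: Moves the arm, as the interface text tells. Its arguments: {"type":"object","properties":{"rows":{"type":"array"},"newtons":{"type":"number"}},"required":["rows"]}

```bash
mkdir -p pics; python3 - <<'E'
from rig import status, imaging
import cv2, numpy as np
s=status.observe()
for k,v in s.items(): print(k,np.round(v,3).tolist())
for n in ["side","top","wrist"]:
    im=imaging.get_image(n); cv2.imwrite(f"pics/{n}0.png",im[:,:,::-1])
    m=imaging.camera_model(n); print(n,{k:np.round(v,4).tolist() for k,v in m.items()})
E
```

```text
time_s 0.0
q [55.901, 21.84, 74.386, 0.001, 83.859, -12.334]
qvel [-0.027, 0.079, 0.096, 0.011, -0.09, -0.022]
joint_efforts [-0.0, -44.846, -23.128, -0.0, 0.005, -0.0]
position [0.204, 0.511, 0.231]
tool_rot [[0.929, -0.001, 0.371], [-0.371, -0.001, 0.929], [-0.0, -1.0, -0.001]]
ft_force [0.423, 0.395, -0.148]
wrist_torque [-0.038, 0.021, 0.024]
grip_width 0.085
side {'K': [[476.5654, 0.0, 313.7526], [0.0, 476.5654, 200.192], [0.0, 0.0, 1.0]], 'position': [0.0832, -1.2039, 1.4267], 'rotation': [[0.9416, -0.2289, 0.2469], [-0.3364, -0.6694, 0.6624], [0.0137, -0.7068, -0.7073]]}
top {'K': [[520.777, 0.0, 323.995], [0.0, 520.777, 206.3542], [0.0, 0.0, 1.0]], 'position': [0.3649, -0.0264, 1.8683], 'rotation': [[-0.01, -0.9947, 0.1022], [-0.9999, 0.0103, 0.0022], [-0.0032, -0.1022, -0.9948]]}
wrist {'K': [[352.5258, 0.0, 318.0777], [0.0, 352.5258, 197.5951], [0.0, 0.0, 1.0]], 'tool_from_camera': [[-0.0009, 0.9608, 0.2772, -0.0712], [0.0004, -0.2772, 0.9608, -0.1416], [1.0, 0.0009, -0.0002, -0.0], [0.0, 0.0, 0.0, 1.0]]}
```

View pics/side0.png

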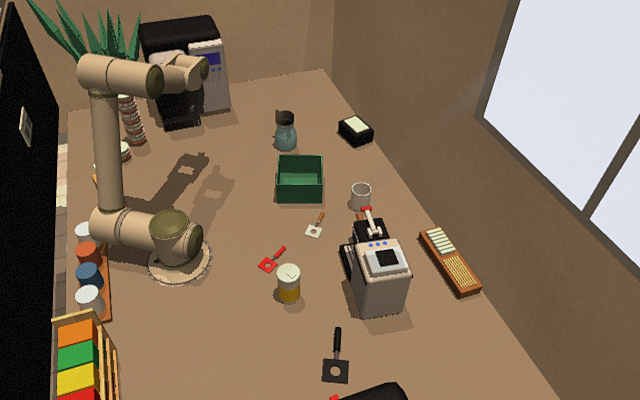

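View pics/top0.png

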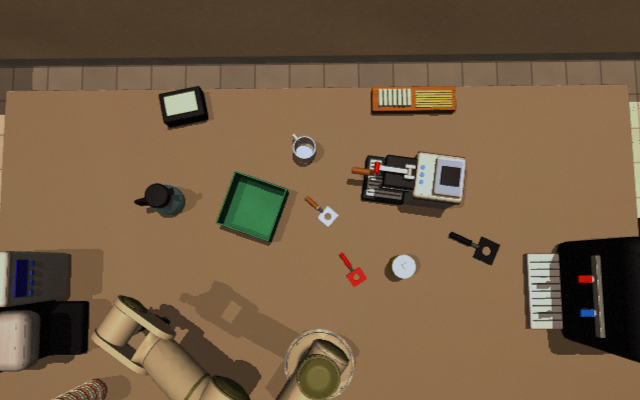

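View pics/wrist0.png

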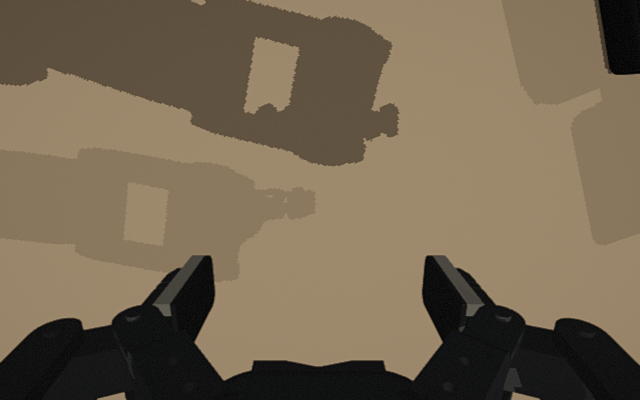

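```bash
python3 - <<'E'
import cv2
t=cv2.imread('pics/top0.png'); s=cv2.imread('pics/side0.png')
cv2.imwrite('pics/tc.png',cv2.resize(t[130:230,290:480],None,fx=4.2,fy=4.2,interpolation=cv2.INTER_CUBIC))
cv2.imwrite('pics/sc.png',cv2.resize(s[165:325,290:450],None,fx=3.7,fy=3.7,interpolation=cv2.INTER_CUBIC))
E
```

```text
(no output)
```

View pics/tc.png

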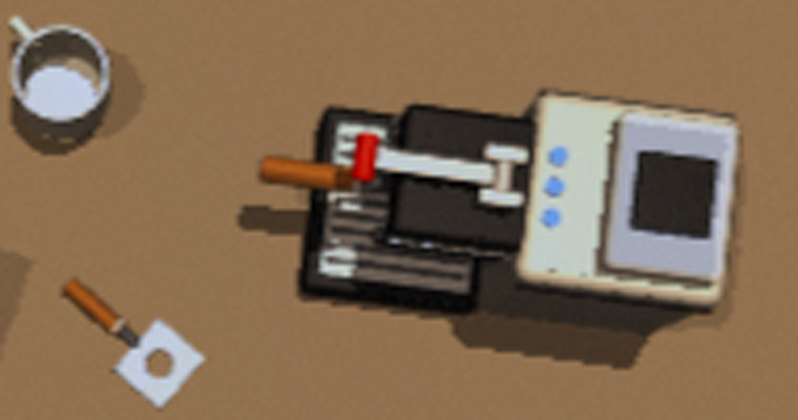

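View pics/sc.png

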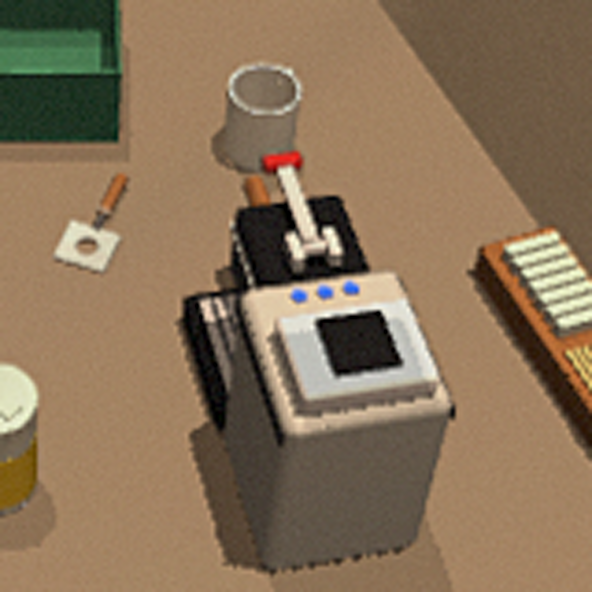

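```bash
cat > h.py <<'E'
import numpy as np, cv2
from rig import imaging
def ray(n,uv):
    m=imaging.camera_model(n); d=np.array(m['rotation'])@np.linalg.solve(np.array(m['K']),[uv[0],uv[1],1.])
    return np.array(m['position']),d
def onz(n,uv,z):
    p,d=ray(n,uv); return p+d*(z-p[2])/d[2]
def tri(a,b):
    p,d=ray('top',a);q,e=ray('side',b)
    t=np.linalg.lstsq(np.c_[d,-e],q-p,rcond=None)[0]
    A=p+d*t[0];B=q+e*t[1]; return (A+B)/2,np.linalg.norm(A-B)
E
python3 - <<'E'
from h import *
t=cv2.imread('pics/top0.png'); s=cv2.imread('pics/side0.png')
def blob(im,lo,hi,roi):
    x0,y0,x1,y1=roi
    h=cv2.cvtColor(im,cv2.COLOR_BGR2HSV); m=cv2.inRange(h,lo,hi); k=np.zeros_like(m);k[y0:y1,x0:x1]=m[y0:y1,x0:x1]
    n,l,st,c=cv2.connectedComponentsWithStats(k); i=1+np.argmax(st[1:,4]); 
    pts=cv2.findContours((l==i).astype(np.uint8),cv2.RETR_EXTERNAL,cv2.CHAIN_APPROX_NONE)[0][0]
    return c[i],st[i],cv2.minAreaRect(pts)
def p(*a): print(*[np.round(x,4).tolist() if not isinstance(x,str) else x for x in a])
kt=blob(t,(0,180,110),(4,255,255),(360,150,400,190)); ks=blob(s,(0,150,90),(5,255,255),(340,195,380,220))
print(kt,ks)
X,e=tri(kt[0],ks[0]); p('knob tri',X,e,'topz.241',onz('top',kt[0],.241),'side.241',onz('side',ks[0],.241))
ht=blob(t,(5,120,80),(15,255,255),(345,160,376,185)); print(ht)
hs=blob(s,(5,140,80),(15,255,255),(350,205,366,225)); print(hs)
p('handle c .139',onz('top',ht[0],.143)); 
for uv in [(351.9,170.0),(371,173)]: p('handle pts',onz('top',uv,.142))
for a in [(485,150),(523,152),(485,195),(520,200),(503,175)]: p('hinge',onz('top',(290+a[0]/4.2,130+a[1]/4.2),.240))
g=cv2.inRange(cv2.cvtColor(t,cv2.COLOR_BGR2HSV),(60,100,20),(90,255,255)); g[:, :200]=0;g[:,300:]=0
c=max(cv2.findContours(g,cv2.RETR_EXTERNAL,cv2.CHAIN_APPROX_NONE)[0],key=cv2.contourArea)
r=cv2.minAreaRect(c); print(r); 
B=[onz('top',q,.11) for q in cv2.boxPoints(r)]; p(B); p('binc',np.mean(B,0))
p('white body corners', [onz('top',(290+a/4.2,130+b/4.2),.262) for a,b in [(541,90),(738,115),(718,305),(522,278)]])
p('tray corners', [onz('top',(290+a/4.2,130+b/4.2),.045) for a,b in [(327,107),(300,295),(473,312)]])
p('head', [onz('top',(290+a/4.2,130+b/4.2),.222) for a,b in [(405,105),(390,238)]])
p('mug',onz('top',(304,148),.095),'carafe',onz('top',(157,194),.175),'can',onz('top',(403,266),.137))
E
```

```text
(array([376.35294118, 167.01960784]), array([374, 162,   6,  11,  51], dtype=int32), ((376.25384521484375, 166.96922302246094), (4.713319778442383, 10.294883728027344), 7.125016689300537)) (array([365.78571429, 208.0952381 ]), array([361, 206,  11,   6,  42], dtype=int32), ((365.9700012207031, 208.28997802734375), (4.525484085083008, 10.040916442871094), 81.8698959350586))
knob tri [0.6548, -0.1895, 0.2422] 0.0011 topz.241 [0.6555, -0.1898, 0.241] side.241 [0.6548, -0.1884, 0.241]
(array([360.86805556, 170.30555556]), array([351, 166,  23,   9, 144], dtype=int32), ((362.0, 170.0), (8.0, 22.0), 90.0))
(array([359.06976744, 216.58139535]), array([356, 213,   7,   8,  43], dtype=int32), ((359.10003662109375, 216.70001220703125), (8.497057914733887, 4.919349193572998), 63.43495178222656))
handle c .139 [0.6624, -0.1475, 0.143]
handle pts [0.6639, -0.1175, 0.142]
handle pts [0.6531, -0.1814, 0.142]
hinge [0.6589, -0.2821, 0.24]
hinge [0.6571, -0.3107, 0.24]
hinge [0.6246, -0.2813, 0.24]
hinge [0.6205, -0.3075, 0.24]
hinge [0.6397, -0.2952, 0.24]
((252.49147033691406, 206.17747497558594), (57.84406661987305, 55.80619812011719), 19.855215072631836)
[[0.4941, 0.3442, 0.11], [0.6733, 0.2814, 0.11], [0.6036, 0.0955, 0.11], [0.4258, 0.16, 0.11]]
binc [0.5492, 0.2203, 0.11]
white body corners [[0.6998, -0.3216, 0.262], [0.6794, -0.4677, 0.262], [0.5372, -0.4476, 0.262], [0.5588, -0.3035, 0.262]]
tray corners [[0.7324, -0.1801, 0.045], [0.5725, -0.1545, 0.045], [0.5567, -0.2992, 0.045]]
head [[0.6976, -0.2248, 0.222], [0.5952, -0.2111, 0.222]]
mug [0.751, 0.0447, 0.095] carafe [0.5853, 0.5246, 0.175] can [0.3421, -0.2814, 0.137]
```

The top view shows the machine with its front facing world +y and the red knob at (376,167). There are two wooden-handled holders: one in the machine at about (361,170), visible for about 70 mm, and one loose on the counter at about (318,208), about 59 mm long. Red (352,270) and black (475,245) are ruled out by colour. The larger wooden one, in the machine, is meant, and the enlarged crop confirms it. Next I go above the knob for a wrist view.

jog_arm:
  rows:
    - {"hand": 1,"dy": -1.5,"ay": 7}
    - {"hand": 1,"dy": -1.5,"ay": 7}
    - {"hand": 1,"dy": -1.5,"ay": 7}
    - {"hand": 1,"dy": -1.5,"ay": 7}
    - {"hand": 1,"dy": -1.5,"ay": 7}

```text
invalid input at $.rows[0]: expected keys hand, dx, dy, dz, ax, ay, az
```

jog_arm:
  rows:
    - {"hand": 1,"dy": -1.5,"ay": 7}
    - {"hand": 1,"dy": -1.5,"ay": 7}
    - {"hand": 1,"dy": -1.5,"ay": 7}
    - {"hand": 1,"dy": -1.5,"ay": 7}
    - {"hand": 1,"dy": -1.5,"ay": 7}

```text
invalid input at $.rows[0]: expected keys hand, dx, dy, dz, ax, ay, az
```

jog_arm:
  rows:
    - {"hand": 1,"dx": 1,"ay": 6.2}
    - {"hand": 1,"dx": 3,"dz": 2}
    - {"hand": 1,"dx": 3,"dz": 2}
    - {"hand": 1,"dx": 3,"dz": 2}
    - {"hand": 1,"dx": 3,"dz": 2}

```text
invalid input at $.rows[0]: expected keys hand, dx, dy, dz, ax, ay, az
```

jog_arm:
  rows:
    - {"hand": 1,"dx": 0,"dy": -1.5,"dz": 0,"ax": 0,"ay": 7,"az": 0}
    - {"hand": 1,"dx": 0,"dy": -1.5,"dz": 0,"ax": 0,"ay": 7,"az": 0}
    - {"hand": 1,"dx": 0,"dy": -1.5,"dz": 0,"ax": 0,"ay": 7,"az": 0}
    - {"hand": 1,"dx": 0,"dy": -1.5,"dz": 0,"ax": 0,"ay": 7,"az": 0}
    - {"hand": 1,"dx": 0,"dy": -1.5,"dz": 0,"ax": 0,"ay": 7,"az": 0}

```text
time_s: 0.57
position: [0.2038, 0.5107, 0.3068]
tool_rot: [[0.543, -0.0, 0.84], [-0.84, -0.001, 0.543], [0.0, -1.0, -0.001]]
ft_force: [-0.4, -0.4, -0.2]
grip_width: 0.0854
```

jog_arm:
  rows:
    - {"hand": 1,"dx": 0,"dy": -1.5,"dz": 0,"ax": 0,"ay": 7,"az": 0}
    - {"hand": 1,"dx": 0,"dy": -1.5,"dz": 0,"ax": 0,"ay": 7,"az": 0}
    - {"hand": 1,"dx": 0,"dy": -1.5,"dz": 0,"ax": 0,"ay": 7,"az": 0}
    - {"hand": 1,"dx": 0,"dy": -1.5,"dz": 0,"ax": 0,"ay": 7,"az": 0}
    - {"hand": 1,"dx": 0,"dy": -1.5,"dz": 0,"ax": 0,"ay": 7,"az": 0}

```text
time_s: 0.98
position: [0.2038, 0.5107, 0.3818]
tool_rot: [[-0.037, -0.0, 0.999], [-0.999, -0.001, -0.037], [0.001, -1.0, -0.0]]
ft_force: [0.8, -0.1, -0.9]
grip_width: 0.0853
```

jog_arm:
  rows:
    - {"hand": 1,"dx": 0,"dy": 0,"dz": 0,"ax": 0,"ay": 6.2,"az": 0}
    - {"hand": 1,"dx": 3,"dy": 0,"dz": 2,"ax": 0,"ay": 0,"az": 0}
    - {"hand": 1,"dx": 3,"dy": 0,"dz": 2,"ax": 0,"ay": 0,"az": 0}
    - {"hand": 1,"dx": 3,"dy": 0,"dz": 2,"ax": 0,"ay": 0,"az": 0}
    - {"hand": 1,"dx": 3,"dy": 0,"dz": 2,"ax": 0,"ay": 0,"az": 0}

```text
time_s: 1.4
position: [0.2666, 0.3794, 0.381]
tool_rot: [[-0.138, -0.0, 0.99], [-0.99, -0.0, -0.138], [0.001, -1.0, -0.0]]
ft_force: [1.2, -0.2, 0.4]
grip_width: 0.0851
```

jog_arm:
  rows:
    - {"hand": 1,"dx": 2.6,"dy": 0,"dz": 3.0,"ax": 0,"ay": 0,"az": 0}
    - {"hand": 1,"dx": 2.6,"dy": 0,"dz": 3.0,"ax": 0,"ay": 0,"az": 0}
    - {"hand": 1,"dx": 2.6,"dy": 0,"dz": 3.0,"ax": 0,"ay": 0,"az": 0}
    - {"hand": 1,"dx": 2.6,"dy": 0,"dz": 3.0,"ax": 0,"ay": 0,"az": 0}
    - {"hand": 1,"dx": 2.6,"dy": 0,"dz": 3.0,"ax": 0,"ay": 0,"az": 0}

```text
time_s: 1.82
position: [0.3978, 0.2296, 0.3813]
tool_rot: [[-0.139, -0.0, 0.99], [-0.99, 0.0, -0.139], [-0.0, -1.0, -0.0]]
ft_force: [0.8, 1.1, -0.7]
grip_width: 0.0857
```

jog_arm:
  rows:
    - {"hand": 1,"dx": 2.6,"dy": 0,"dz": 3.0,"ax": 0,"ay": 0,"az": 0}
    - {"hand": 1,"dx": 2.6,"dy": 0,"dz": 3.0,"ax": 0,"ay": 0,"az": 0}
    - {"hand": 1,"dx": 2.6,"dy": 0,"dz": 3.0,"ax": 0,"ay": 0,"az": 0}
    - {"hand": 1,"dx": 2.6,"dy": 0,"dz": 3.0,"ax": 0,"ay": 0,"az": 0}
    - {"hand": 1,"dx": 2.6,"dy": 0,"dz": 3.0,"ax": 0,"ay": 0,"az": 0}

```text
time_s: 2.23
position: [0.5285, 0.08, 0.3811]
tool_rot: [[-0.139, -0.0, 0.99], [-0.99, 0.0, -0.139], [-0.0, -1.0, -0.0]]
ft_force: [0.7, 0.9, -0.0]
grip_width: 0.0853
```

jog_arm:
  rows:
    - {"hand": 1,"dx": 2.6,"dy": 0,"dz": 3.0,"ax": 0,"ay": 0,"az": 0}
    - {"hand": 1,"dx": 2.6,"dy": 0,"dz": 3.0,"ax": 0,"ay": 0,"az": 0}
    - {"hand": 1,"dx": 2.6,"dy": 0,"dz": 3.0,"ax": 0,"ay": 0,"az": 0}
    - {"hand": 1,"dx": 2.6,"dy": 0,"dz": 3.0,"ax": 0,"ay": 0,"az": 0}
    - {"hand": 1,"dx": 0,"dy": 0,"dz": 0,"ax": 0,"ay": 0,"az": 0}

```text
time_s: 2.65
position: [0.6351, -0.0434, 0.3773]
tool_rot: [[-0.144, -0.005, 0.99], [-0.99, 0.0, -0.144], [0.0, -1.0, -0.005]]
ft_force: [-0.5, 0.1, -1.6]
grip_width: 0.0857
```

```bash
python3 - <<'E'
from rig import status, imaging
import cv2, numpy as np, pickle
s=status.observe(); im=imaging.get_image('wrist'); cv2.imwrite('pics/w1.png',im[:,:,::-1]); pickle.dump(s,open('w1.pkl','wb'))
print(np.round(s['position'],4),np.round(s['tool_rot'],4).tolist(),s['q'])
E
```

```text
[ 0.6351 -0.0434  0.3773] [[-0.1439, -0.0048, 0.9896], [-0.9896, 0.0002, -0.1439], [0.0005, -1.0, -0.0048]] [-1.45180459e+01  2.93327957e+01  3.85817557e+01 -6.26417851e-02
  1.12354846e+02 -6.26839542e+00]
```

View pics/w1.png

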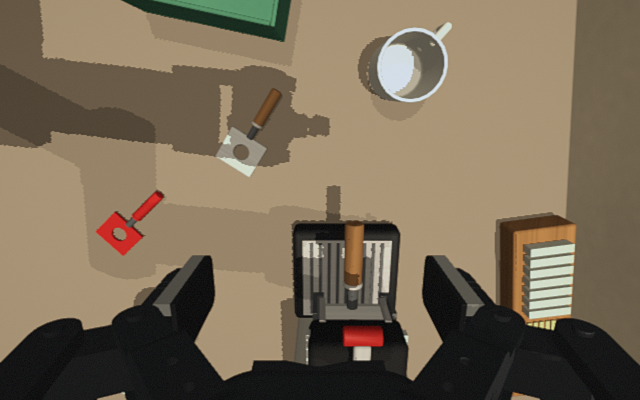

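The wrist view shows the red knob at about (363,336) and the wooden handle at (345–362, 222–285), with its neck at (351,295). The mug is at (410,65). Now I measure these.

```bash
cat >> h.py <<'E'
def wray(s,uv):
    m=imaging.camera_model('wrist');T=np.array(m['tool_from_camera']);R=np.array(s['tool_rot'])
    d=R@T[:3,:3]@np.linalg.solve(np.array(m['K']),[uv[0],uv[1],1.]); return np.array(s['position'])+R@T[:3,3],d
def wz(s,uv,z):
    p,d=wray(s,uv); return p+d*(z-p[2])/d[2]
E
python3 - <<'E'
from h import *; import pickle
s=pickle.load(open('w1.pkl','rb')); im=cv2.imread('pics/w1.png'); h=cv2.cvtColor(im,cv2.COLOR_BGR2HSV)
def mask(lo,hi,r):
    m=cv2.inRange(h,lo,hi);k=np.zeros_like(m);k[r[1]:r[3],r[0]:r[2]]=m[r[1]:r[3],r[0]:r[2]];return k
k=mask((0,180,90),(4,255,255),(330,310,400,360)); ys,xs=np.nonzero(k);print('knob',xs.min(),xs.max(),ys.min(),ys.max(),xs.mean(),ys.mean())
p,d=wray(s,(xs.mean(),ys.mean()))
print(wz(s,(xs.mean(),ys.mean()),.238),wz(s,(xs.mean(),ys.mean()),.243), wz(s,(xs.min(),ys.mean()),.238),wz(s,(xs.max()+1,ys.mean()),.238))
k=mask((5,100,40),(18,255,255),(335,215,375,290))
for y in range(222,285,8):
    x=np.nonzero(k[y])[0]; 
    if len(x): print(y,x.min(),x.max(),np.round(wz(s,((x.min()+x.max()+1)/2,y),.139),4))
E
```

```text
knob 343 383 327 346 362.8450899031812 336.8478561549101
[ 0.65416637 -0.19397319  0.238     ] [ 0.65400694 -0.19004616  0.243     ] [ 0.63578159 -0.19139248  0.238     ] [ 0.67375045 -0.19672226  0.238     ]
222 346 361 [ 0.664  -0.1167  0.139 ]
230 345 363 [ 0.6634 -0.1265  0.139 ]
238 344 363 [ 0.6617 -0.1363  0.139 ]
246 345 362 [ 0.6606 -0.1462  0.139 ]
254 345 362 [ 0.6594 -0.1564  0.139 ]
262 344 362 [ 0.6576 -0.1666  0.139 ]
270 344 362 [ 0.6564 -0.177   0.139 ]
278 344 361 [ 0.6546 -0.1875  0.139 ]
```

jog_arm:
  rows:
    - {"hand": 1,"dx": 2.9,"dy": 0,"dz": 0.8,"ax": 0.28,"ay": -0.27,"az": 0}
    - {"hand": 1,"dx": 2.9,"dy": 0,"dz": 0.8,"ax": 0,"ay": 0,"az": 0}
    - {"hand": 1,"dx": 2.9,"dy": 0,"dz": 0.8,"ax": 0,"ay": 0,"az": 0}
    - {"hand": 1,"dx": 2.9,"dy": 0,"dz": 0.8,"ax": 0,"ay": 0,"az": 0}
    - {"hand": 1,"dx": 2.7,"dy": 0,"dz": 0.8,"ax": 0,"ay": 0,"az": 0}

```text
time_s: 3.12
position: [0.6521, -0.1855, 0.3819]
tool_rot: [[-0.133, 0.005, 0.991], [-0.991, -0.001, -0.133], [0.0, -1.0, 0.005]]
ft_force: [0.5, 0.7, 0.1]
grip_width: 0.0856
```

jog_arm:
  rows:
    - {"hand": 1,"dx": 0,"dy": 2.5,"dz": 0,"ax": 0,"ay": 0,"az": 0}
    - {"hand": 1,"dx": 0,"dy": 2.5,"dz": 0,"ax": 0,"ay": 0,"az": 0}
    - {"hand": 1,"dx": 0,"dy": 2.5,"dz": 0,"ax": 0,"ay": 0,"az": 0}
    - {"hand": 1,"dx": 0,"dy": 2,"dz": 0,"ax": 0,"ay": 0,"az": 0}
    - {"hand": 1,"dx": 0,"dy": 0,"dz": 0,"ax": 0,"ay": 0,"az": 0}

```text
time_s: 3.53
position: [0.6516, -0.1836, 0.2823]
tool_rot: [[-0.133, -0.002, 0.991], [-0.991, 0.003, -0.133], [-0.003, -1.0, -0.003]]
ft_force: [-0.0, 0.4, -0.7]
grip_width: 0.0854
```

```bash
python3 - <<'E'
from rig import status, imaging
import cv2, numpy as np, pickle
s=status.observe(); im=imaging.get_image('wrist'); cv2.imwrite('pics/w2.png',im[:,:,::-1]); pickle.dump(s,open('w2.pkl','wb'))
print(np.round(s['position'],4),np.round(s['tool_rot'],4).tolist(),s['q'])
E
```

```text
[ 0.6516 -0.1836  0.2823] [[-0.1331, -0.0023, 0.9911], [-0.9911, 0.0029, -0.1331], [-0.0026, -1.0, -0.0027]] [-2.57648847e+01  3.43950281e+01  4.44963851e+01  9.58545629e-02
  1.01302199e+02 -1.80991009e+01]
```

View pics/w2.png

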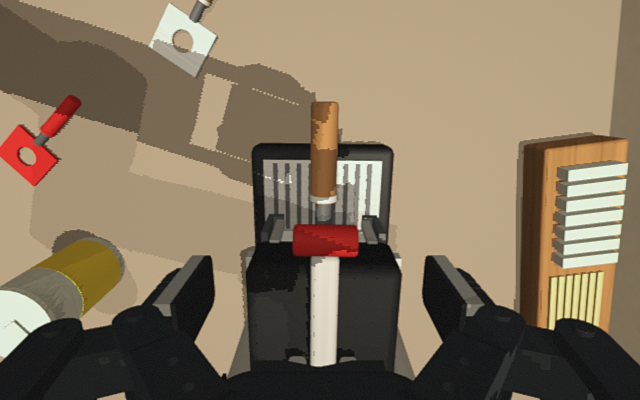

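```bash
python3 - <<'E'
from h import *; import pickle
s=pickle.load(open('w2.pkl','rb'))
R=np.array(s['tool_rot'])
for uv in [(325.5,240.5),(293,238),(358,242)]:
    P=wz(s,uv,.240); print(P, R.T@(P-np.array(s['position'])))
for uv in [(324,102),(323,195)]: print(wz(s,uv,.139))
E
```

```text
[ 0.65385046 -0.19152812  0.24      ] [0.00770641 0.0422857  0.00340961]
[ 0.63594451 -0.18763762  0.24      ] [ 0.00623336  0.04233889 -0.01485474]
[ 0.67188214 -0.19482707  0.24      ] [0.00857643 0.04223396 0.02171985]
[ 0.66372914 -0.11839674  0.139     ]
[ 0.65328023 -0.19301705  0.139     ]
```

jog_arm:
  rows:
    - {"hand": 1,"dx": 0.7,"dy": 0,"dz": 0.3,"ax": 0,"ay": 0.3,"az": 0}
    - {"hand": 1,"dx": 0,"dy": 2,"dz": 0,"ax": 0,"ay": 0,"az": 0}
    - {"hand": 1,"dx": 0,"dy": 2,"dz": 0,"ax": 0,"ay": 0,"az": 0}
    - {"hand": 1,"dx": 0,"dy": 1.7,"dz": 0,"ax": 0,"ay": 0,"az": 0}
    - {"hand": 1,"dx": 0,"dy": 0,"dz": 0,"ax": 0,"ay": 0,"az": 0}

```text
time_s: 4.0
position: [0.6548, -0.1924, 0.2278]
tool_rot: [[-0.139, 0.002, 0.99], [-0.99, 0.001, -0.139], [-0.001, -1.0, 0.002]]
ft_force: [-0.1, 0.6, -0.3]
grip_width: 0.0851
```

jog_arm:
  newtons: 30
  rows:
    - {"hand": 0.3,"dx": 0,"dy": 0,"dz": 0,"ax": 0,"ay": 0,"az": 0}
    - {"hand": 0.3,"dx": 0,"dy": 0,"dz": 0,"ax": 0,"ay": 0,"az": 0}
    - {"hand": 0.3,"dx": 0,"dy": 0,"dz": 0,"ax": 0,"ay": 0,"az": 0}
    - {"hand": 0.3,"dx": 0,"dy": 0,"dz": 0,"ax": 0,"ay": 0,"az": 0}
    - {"hand": 0.3,"dx": 0,"dy": 0,"dz": 0,"ax": 0,"ay": 0,"az": 0}

```text
time_s: 4.42
position: [0.6544, -0.1923, 0.2304]
tool_rot: [[-0.139, 0.003, 0.99], [-0.99, -0.001, -0.139], [0.0, -1.0, 0.003]]
ft_force: [-7.7, 1.0, 2.3]
grip_width: 0.0351
```

```bash
python3 - <<'E'
from rig import status, imaging
import cv2, numpy as np, pickle
s=status.observe(); im=imaging.get_image('wrist'); cv2.imwrite('pics/w3.png',im[:,:,::-1]); pickle.dump(s,open('w3.pkl','wb'))
print(np.round(s['position'],4),np.round(s['tool_rot'],4).tolist(),s['ft_force'],s['grip_width'])
E
```

```text
[ 0.6544 -0.1923  0.2304] [[-0.1389, 0.0032, 0.9903], [-0.9903, -0.0008, -0.1389], [0.0004, -1.0, 0.0033]] [-7.65992033  1.0242677   2.34249228] 0.03506815450725409
```

View pics/w3.png

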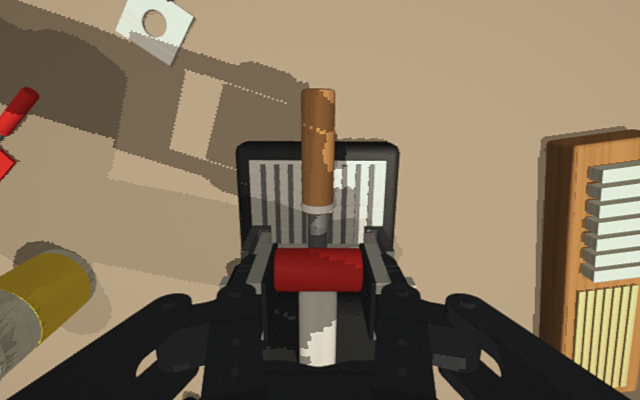

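Gripped at 35 mm, which matches the 36 mm knob, but the hold is shallow at the tips. I'll reopen slightly and go 12 mm lower.

jog_arm:
  newtons: 30
  rows:
    - {"hand": 0.75,"dx": 0,"dy": 0,"dz": 0,"ax": 0,"ay": 0,"az": 0}
    - {"hand": 0.75,"dx": 0,"dy": 0,"dz": 0,"ax": 0,"ay": 0,"az": 0}
    - {"hand": 0.75,"dx": 0,"dy": 0,"dz": 0,"ax": 0,"ay": 0,"az": 0}
    - {"hand": 0.75,"dx": 0,"dy": 0.7,"dz": 0,"ax": 0,"ay": 0,"az": 0}
    - {"hand": 0.75,"dx": 0,"dy": 0.7,"dz": -0.1,"ax": 0,"ay": 0,"az": 0}

```text
time_s: 4.88
position: [0.6545, -0.1922, 0.2151]
tool_rot: [[-0.139, 0.006, 0.99], [-0.99, -0.001, -0.139], [0.0, -1.0, 0.006]]
ft_force: [-0.5, -0.6, 0.3]
grip_width: 0.0638
```

jog_arm:
  newtons: 30
  rows:
    - {"hand": 0.3,"dx": 0,"dy": 0,"dz": 0,"ax": 0,"ay": 0,"az": 0}
    - {"hand": 0.3,"dx": 0,"dy": 0,"dz": 0,"ax": 0,"ay": 0,"az": 0}
    - {"hand": 0.3,"dx": 0,"dy": 0,"dz": 0,"ax": 0,"ay": 0,"az": 0}
    - {"hand": 0.3,"dx": 0,"dy": 0,"dz": 0,"ax": 0,"ay": 0,"az": 0}
    - {"hand": 0.3,"dx": 0,"dy": 0,"dz": 0,"ax": 0,"ay": 0,"az": 0}

```text
time_s: 5.3
position: [0.6542, -0.1922, 0.2153]
tool_rot: [[-0.139, 0.004, 0.99], [-0.99, -0.0, -0.139], [-0.0, -1.0, 0.004]]
ft_force: [-0.0, -0.1, -2.8]
grip_width: 0.0357
```

jog_arm:
  newtons: 40
  rows:
    - {"hand": 0.3,"dx": 0.06,"dy": -1.15,"dz": 0,"ax": 0,"ay": 0,"az": 0}
    - {"hand": 0.3,"dx": 0.19,"dy": -1.14,"dz": 0,"ax": 0,"ay": 0,"az": 0}
    - {"hand": 0.3,"dx": 0.31,"dy": -1.11,"dz": 0,"ax": 0,"ay": 0,"az": 0}
    - {"hand": 0.3,"dx": 0.43,"dy": -1.07,"dz": 0,"ax": 0,"ay": 0,"az": 0}
    - {"hand": 0.3,"dx": 0.55,"dy": -1.02,"dz": 0,"ax": 0,"ay": 0,"az": 0}

```text
time_s: 5.72
position: [0.652, -0.207, 0.2699]
tool_rot: [[-0.138, 0.004, 0.99], [-0.99, 0.001, -0.138], [-0.001, -1.0, 0.004]]
ft_force: [1.8, 0.1, -7.4]
grip_width: 0.0352
```

jog_arm:
  newtons: 40
  rows:
    - {"hand": 0.3,"dx": 0.65,"dy": -0.95,"dz": 0,"ax": 0,"ay": 0,"az": 0}
    - {"hand": 0.3,"dx": 0.76,"dy": -0.87,"dz": 0,"ax": 0,"ay": 0,"az": 0}
    - {"hand": 0.3,"dx": 0.85,"dy": -0.78,"dz": 0,"ax": 0,"ay": 0,"az": 0}
    - {"hand": 0.3,"dx": 0.93,"dy": -0.69,"dz": 0,"ax": 0,"ay": 0,"az": 0}
    - {"hand": 0.3,"dx": 1.0,"dy": -0.58,"dz": 0,"ax": 0,"ay": 0,"az": 0}

```text
time_s: 6.13
position: [0.646, -0.248, 0.3089]
tool_rot: [[-0.137, 0.004, 0.991], [-0.991, 0.002, -0.137], [-0.003, -1.0, 0.004]]
ft_force: [2.3, 3.5, -5.9]
grip_width: 0.0352
```

jog_arm:
  newtons: 40
  rows:
    - {"hand": 0.3,"dx": 0.2,"dy": -0.1,"dz": 0,"ax": 0,"ay": 0,"az": 0}
    - {"hand": 0.3,"dx": 0.2,"dy": -0.1,"dz": 0,"ax": 0,"ay": 0,"az": 0}
    - {"hand": 0.3,"dx": 0,"dy": 0,"dz": 0,"ax": 0,"ay": 0,"az": 0}
    - {"hand": 0.3,"dx": 0,"dy": 0,"dz": 0,"ax": 0,"ay": 0,"az": 0}
    - {"hand": 0.3,"dx": 0,"dy": 0,"dz": 0,"ax": 0,"ay": 0,"az": 0}

```text
time_s: 6.55
position: [0.6455, -0.2517, 0.3108]
tool_rot: [[-0.138, 0.005, 0.99], [-0.99, 0.001, -0.138], [-0.001, -1.0, 0.005]]
ft_force: [1.8, 4.5, -3.2]
grip_width: 0.0353
```

```bash
python3 - <<'E'
from rig import status, imaging
import cv2, numpy as np, pickle
s=status.observe(); im=imaging.get_image('wrist'); cv2.imwrite('pics/w4.png',im[:,:,::-1]); pickle.dump(s,open('w4.pkl','wb'))
print(np.round(s['position'],4),np.round(s['tool_rot'],4).tolist(),s['ft_force'],s['grip_width'])
E
```

```text
[ 0.6455 -0.2517  0.3108] [[-0.1379, 0.0047, 0.9904], [-0.9904, 0.0006, -0.1379], [-0.0013, -1.0, 0.0046]] [ 1.8335485   4.47773145 -3.16096383] 0.03525730623698328
```

View pics/w4.png

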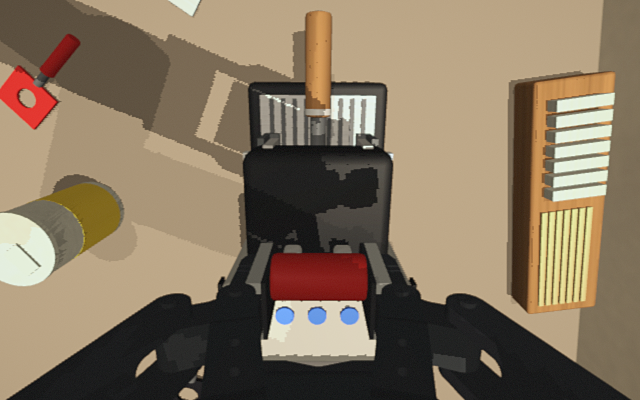

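jog_arm:
  rows:
    - {"hand": 0.3,"dx": 0.25,"dy": -0.12,"dz": 0,"ax": 0,"ay": 0,"az": 0}
    - {"hand": 0.3,"dx": 0.25,"dy": -0.12,"dz": 0,"ax": 0,"ay": 0,"az": 0}
    - {"hand": 0.3,"dx": 0,"dy": 0,"dz": 0,"ax": 0,"ay": 0,"az": 0}
    - {"hand": 0.3,"dx": 0,"dy": 0,"dz": 0,"ax": 0,"ay": 0,"az": 0}
    - {"hand": 0.3,"dx": 0,"dy": 0,"dz": 0,"ax": 0,"ay": 0,"az": 0}

```text
time_s: 7.02
position: [0.6454, -0.2521, 0.3109]
tool_rot: [[-0.132, 0.001, 0.991], [-0.991, 0.01, -0.132], [-0.01, -1.0, -0.0]]
ft_force: [4.4, 23.4, -9.6]
grip_width: 0.0351
```

jog_arm:
  rows:
    - {"hand": 0.3,"dx": -0.25,"dy": 0.12,"dz": 0,"ax": 0,"ay": 0,"az": 0}
    - {"hand": 0.3,"dx": -0.2,"dy": 0.1,"dz": 0,"ax": 0,"ay": 0,"az": 0}
    - {"hand": 0.8,"dx": 0,"dy": 0,"dz": 0,"ax": 0,"ay": 0,"az": 0}
    - {"hand": 0.8,"dx": 0,"dy": 0,"dz": 0,"ax": 0,"ay": 0,"az": 0}
    - {"hand": 0.8,"dx": 0,"dy": 0,"dz": 0,"ax": 0,"ay": 0,"az": 0}

```text
time_s: 7.43
position: [0.6451, -0.254, 0.3119]
tool_rot: [[-0.14, 0.006, 0.99], [-0.99, -0.002, -0.14], [0.001, -1.0, 0.006]]
ft_force: [0.2, 0.1, -0.1]
grip_width: 0.0678
```

jog_arm:
  rows:
    - {"hand": 0.8,"dx": 0,"dy": -1.5,"dz": 0,"ax": 0,"ay": 0,"az": 0}
    - {"hand": 0.8,"dx": 0,"dy": -2,"dz": 0,"ax": 0,"ay": 0,"az": 0}
    - {"hand": 0.8,"dx": 0,"dy": -2,"dz": 0,"ax": 0,"ay": 0,"az": 0}
    - {"hand": 0.8,"dx": -1.2,"dy": 0,"dz": 0,"ax": 0,"ay": 0,"az": 0}
    - {"hand": 0.8,"dx": -2,"dy": 0,"dz": 0,"ax": 0,"ay": 0,"az": 0}

```text
time_s: 7.85
position: [0.6492, -0.2234, 0.3671]
tool_rot: [[-0.143, 0.007, 0.99], [-0.99, -0.003, -0.143], [0.002, -1.0, 0.007]]
ft_force: [1.0, 0.9, -1.1]
grip_width: 0.0681
```

jog_arm:
  rows:
    - {"hand": 0.8,"dx": -2,"dy": 0,"dz": 0,"ax": 0,"ay": 0,"az": 0}
    - {"hand": 0.8,"dx": -2,"dy": 0,"dz": 0,"ax": 0,"ay": 0,"az": 0}
    - {"hand": 0.8,"dx": -2,"dy": 0,"dz": 0,"ax": 0,"ay": 0,"az": 0}
    - {"hand": 0.8,"dx": -0.5,"dy": 0,"dz": 0,"ax": 0,"ay": 0,"az": 0}
    - {"hand": 0.8,"dx": 0,"dy": 0,"dz": 0,"ax": 0,"ay": 0,"az": 0}

```text
time_s: 8.27
position: [0.6585, -0.1561, 0.3665]
tool_rot: [[-0.138, 0.005, 0.99], [-0.99, -0.001, -0.138], [0.0, -1.0, 0.005]]
ft_force: [1.2, -0.4, 0.1]
grip_width: 0.0683
```

```bash
python3 - <<'E'
from rig import status, imaging
import cv2, numpy as np, pickle
s=status.observe(); im=imaging.get_image('wrist'); cv2.imwrite('pics/w5.png',im[:,:,::-1]); pickle.dump(s,open('w5.pkl','wb'))
im=imaging.get_image('side'); cv2.imwrite('pics/s5.png',cv2.resize(im[120:330,250:470,::-1],None,fx=2.8,fy=2.8))
print(np.round(s['position'],4),np.round(s['tool_rot'],4).tolist(),s['ft_force'],s['grip_width'])
E
```

```text
[ 0.6585 -0.1561  0.3665] [[-0.1375, 0.0053, 0.9905], [-0.9905, -0.0011, -0.1375], [0.0004, -1.0, 0.0054]] [ 1.15732595 -0.41104303  0.10548118] 0.06830919151167389
```

View pics/w5.png

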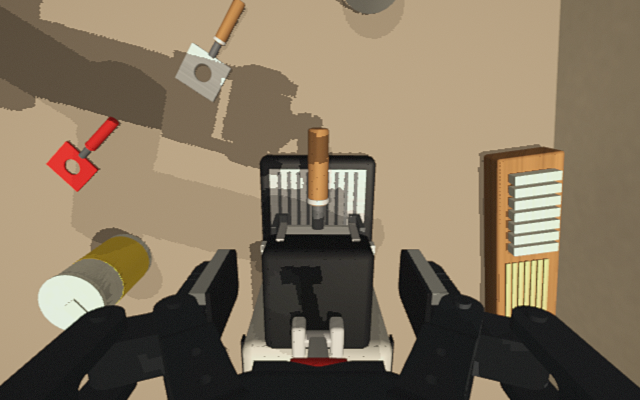

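View pics/s5.png

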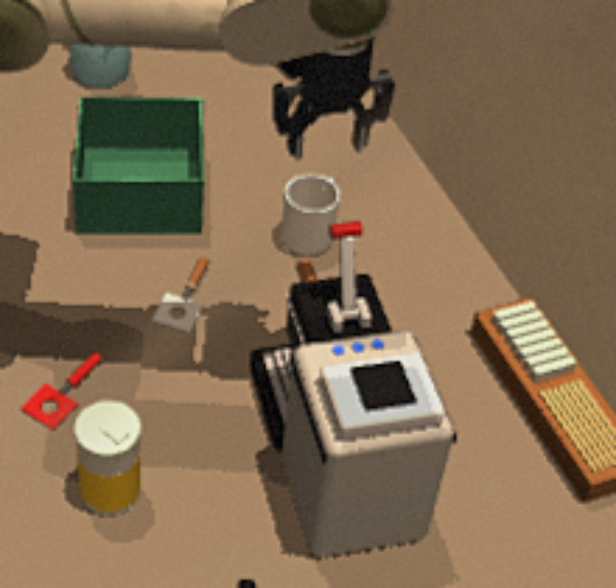

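jog_arm:
  rows:
    - {"hand": 0.8,"dx": 0,"dy": 2,"dz": 0,"ax": -0.3,"ay": 0,"az": 0}
    - {"hand": 0.8,"dx": 0,"dy": 3.5,"dz": 0,"ax": 0,"ay": 0,"az": 0}
    - {"hand": 0.8,"dx": 0,"dy": 3.5,"dz": 0,"ax": 0,"ay": 0,"az": 0}
    - {"hand": 0.8,"dx": 0,"dy": 3.5,"dz": 0,"ax": 0,"ay": 0,"az": 0}
    - {"hand": 0.8,"dx": 0,"dy": 3,"dz": 0,"ax": 0,"ay": 0,"az": 0}

```text
time_s: 8.78
position: [0.6576, -0.1586, 0.2087]
tool_rot: [[-0.141, -0.002, 0.99], [-0.99, 0.0, -0.141], [-0.0, -1.0, -0.002]]
ft_force: [-0.2, -1.1, 0.7]
grip_width: 0.0682
```

jog_arm:
  rows:
    - {"hand": 0.8,"dx": 0,"dy": 2.5,"dz": 0,"ax": 0,"ay": 0,"az": 0}
    - {"hand": 0.8,"dx": 0,"dy": 2,"dz": 0,"ax": 0,"ay": 0,"az": 0}
    - {"hand": 0.8,"dx": 0,"dy": 2,"dz": 0,"ax": 0,"ay": 0,"az": 0}
    - {"hand": 0.8,"dx": 0,"dy": 2,"dz": 0,"ax": 0,"ay": 0,"az": 0}
    - {"hand": 0.8,"dx": 0,"dy": 0,"dz": 0,"ax": 0,"ay": 0,"az": 0}

```text
time_s: 9.2
position: [0.6565, -0.1581, 0.1217]
tool_rot: [[-0.141, -0.008, 0.99], [-0.99, 0.003, -0.141], [-0.002, -1.0, -0.008]]
ft_force: [-0.8, 0.9, -0.2]
grip_width: 0.0684
```

```bash
python3 - <<'E'
from rig import status, imaging
import cv2, numpy as np, pickle
s=status.observe(); im=imaging.get_image('wrist'); cv2.imwrite('pics/w6.png',im[:,:,::-1]); pickle.dump(s,open('w6.pkl','wb'))
print(np.round(s['position'],4),np.round(s['tool_rot'],4).tolist(),s['ft_force'],s['grip_width'])
E
```

```text
[ 0.6565 -0.1581  0.1217] [[-0.1407, -0.0075, 0.99], [-0.99, 0.0028, -0.1407], [-0.0017, -1.0, -0.0078]] [-0.80432266  0.87014012 -0.18180981] 0.06840345385132533
```

View pics/w6.png

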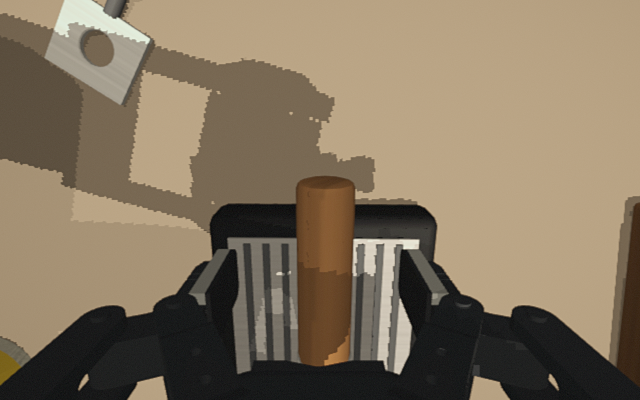

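jog_arm:
  newtons: 90
  rows:
    - {"hand": 0.8,"dx": 0,"dy": 0,"dz": 0.25,"ax": 0.4,"ay": -0.1,"az": 0}
    - {"hand": 0.8,"dx": 0,"dy": 0,"dz": 0,"ax": 0,"ay": 0,"az": 0}
    - {"hand": 0.3,"dx": 0,"dy": 0,"dz": 0,"ax": 0,"ay": 0,"az": 0}
    - {"hand": 0.3,"dx": 0,"dy": 0,"dz": 0,"ax": 0,"ay": 0,"az": 0}
    - {"hand": 0.3,"dx": 0,"dy": 0,"dz": 0,"ax": 0,"ay": 0,"az": 0}

```text
time_s: 9.67
position: [0.6611, -0.1577, 0.1271]
tool_rot: [[-0.137, 0.008, 0.991], [-0.991, -0.001, -0.137], [0.0, -1.0, 0.008]]
ft_force: [-0.2, -0.4, -0.2]
grip_width: 0.0325
```

jog_arm:
  newtons: 90
  rows:
    - {"hand": 0.1,"dx": 0,"dy": 0,"dz": 0,"ax": 0,"ay": 0,"az": 0}
    - {"hand": 0.1,"dx": 0,"dy": 0,"dz": 0,"ax": 0,"ay": 0,"az": 0}
    - {"hand": 0.1,"dx": 0,"dy": 0,"dz": 0,"ax": 0,"ay": 0,"az": 0}
    - {"hand": 0.1,"dx": 0,"dy": 0,"dz": 0,"ax": 0,"ay": 0,"az": 0}
    - {"hand": 0.1,"dx": 0,"dy": 0,"dz": 0,"ax": 0,"ay": 0,"az": 0}

```text
time_s: 10.08
position: [0.6609, -0.1576, 0.1265]
tool_rot: [[-0.137, 0.007, 0.991], [-0.991, -0.001, -0.137], [0.0, -1.0, 0.007]]
ft_force: [-0.5, 0.7, 2.7]
grip_width: 0.0193
```

```bash
python3 - <<'E'
from rig import status, imaging
import cv2, numpy as np, pickle
s=status.observe(); im=imaging.get_image('wrist'); cv2.imwrite('pics/w7.png',im[:,:,::-1])
print(np.round(s['position'],4),np.round(s['tool_rot'],4).tolist(),s['ft_force'],s['wrist_torque'],s['grip_width'])
E
```

```text
[ 0.6609 -0.1576  0.1265] [[-0.1373, 0.0067, 0.9905], [-0.9905, -0.001, -0.1373], [0.0001, -1.0, 0.0068]] [-0.47631415  0.69681361  2.71644662] [-0.0290956   0.1368253  -0.06107916] 0.019273504166370373
```

View pics/w7.png

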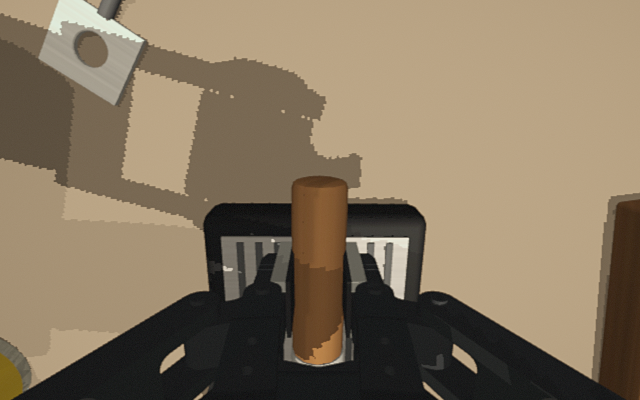

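Width reads 19.3 mm on a 22 mm handle, so the grip sits a bit high. I'll regrip 6 mm lower before pulling.

jog_arm:
  newtons: 90
  rows:
    - {"hand": 0.6,"dx": 0,"dy": 0,"dz": 0,"ax": 0,"ay": 0,"az": 0}
    - {"hand": 0.6,"dx": 0,"dy": 0,"dz": 0,"ax": 0,"ay": 0,"az": 0}
    - {"hand": 0.6,"dx": 0,"dy": 0.3,"dz": -0.1,"ax": -0.3,"ay": 0,"az": 0}
    - {"hand": 0.6,"dx": 0,"dy": 0.4,"dz": 0,"ax": 0,"ay": 0,"az": 0}
    - {"hand": 0.6,"dx": 0,"dy": 0,"dz": 0,"ax": 0,"ay": 0,"az": 0}

```text
time_s: 10.55
position: [0.6595, -0.1573, 0.118]
tool_rot: [[-0.137, -0.0, 0.991], [-0.991, 0.001, -0.137], [-0.001, -1.0, -0.001]]
ft_force: [-0.8, 0.0, -0.4]
grip_width: 0.0516
```

jog_arm:
  newtons: 60
  rows:
    - {"hand": 0.1,"dx": 0,"dy": 0,"dz": 0,"ax": 0,"ay": 0,"az": 0}
    - {"hand": 0.1,"dx": 0,"dy": 0,"dz": 0,"ax": 0,"ay": 0,"az": 0}
    - {"hand": 0.1,"dx": 0,"dy": 0,"dz": 0,"ax": 0,"ay": 0,"az": 0}
    - {"hand": 0.1,"dx": 0,"dy": 0,"dz": 0,"ax": 0,"ay": 0,"az": 0}
    - {"hand": 0.1,"dx": 0,"dy": 0,"dz": 0,"ax": 0,"ay": 0,"az": 0}

```text
time_s: 10.97
position: [0.66, -0.1575, 0.1194]
tool_rot: [[-0.137, 0.002, 0.991], [-0.991, -0.0, -0.137], [0.0, -1.0, 0.002]]
ft_force: [0.4, 0.0, -0.4]
grip_width: 0.0202
```

jog_arm:
  newtons: 60
  rows:
    - {"hand": 0.1,"dx": 0,"dy": 0,"dz": 0,"ax": 0,"ay": 0,"az": 0}
    - {"hand": 0.1,"dx": 0,"dy": 0,"dz": 0,"ax": 0,"ay": 0,"az": 0}
    - {"hand": 0.1,"dx": 0,"dy": 0,"dz": 0,"ax": 0,"ay": 0,"az": 0}
    - {"hand": 0.1,"dx": 0,"dy": 0,"dz": 0,"ax": 0,"ay": 0,"az": 0}
    - {"hand": 0.1,"dx": 0,"dy": 0,"dz": 0,"ax": 0,"ay": 0,"az": 0}

```text
time_s: 11.38
position: [0.66, -0.1575, 0.1193]
tool_rot: [[-0.137, 0.002, 0.991], [-0.991, -0.0, -0.137], [0.0, -1.0, 0.002]]
ft_force: [0.6, -0.1, 0.1]
grip_width: 0.0203
```

jog_arm:
  newtons: 90
  rows:
    - {"hand": 0.1,"dx": -0.5,"dy": 0,"dz": 0,"ax": 0,"ay": 0,"az": 0}
    - {"hand": 0.1,"dx": -0.5,"dy": 0,"dz": 0,"ax": 0,"ay": 0,"az": 0}
    - {"hand": 0.1,"dx": -0.5,"dy": 0,"dz": 0,"ax": 0,"ay": 0,"az": 0}
    - {"hand": 0.1,"dx": -0.5,"dy": 0,"dz": 0,"ax": 0,"ay": 0,"az": 0}
    - {"hand": 0.1,"dx": -0.5,"dy": 0,"dz": 0,"ax": 0,"ay": 0,"az": 0}

```text
time_s: 11.8
position: [0.6635, -0.132, 0.1193]
tool_rot: [[-0.137, 0.001, 0.991], [-0.991, -0.0, -0.137], [-0.0, -1.0, 0.001]]
ft_force: [-0.4, -1.1, -1.1]
grip_width: 0.0195
```

jog_arm:
  rows:
    - {"hand": 0.1,"dx": -0.6,"dy": 0,"dz": 0,"ax": 0,"ay": 0,"az": 0}
    - {"hand": 0.1,"dx": -0.6,"dy": 0,"dz": 0,"ax": 0,"ay": 0,"az": 0}
    - {"hand": 0.1,"dx": -0.6,"dy": 0,"dz": 0,"ax": 0,"ay": 0,"az": 0}
    - {"hand": 0.1,"dx": -0.6,"dy": 0,"dz": 0,"ax": 0,"ay": 0,"az": 0}
    - {"hand": 0.1,"dx": -0.6,"dy": 0,"dz": 0,"ax": 0,"ay": 0,"az": 0}

```text
time_s: 12.22
position: [0.6676, -0.1022, 0.1192]
tool_rot: [[-0.137, 0.001, 0.991], [-0.991, -0.0, -0.137], [-0.0, -1.0, 0.001]]
ft_force: [-0.1, -0.3, -0.0]
grip_width: 0.0194
```

```bash
python3 - <<'E'
from rig import status, imaging
import cv2, numpy as np, pickle
s=status.observe(); im=imaging.get_image('wrist'); cv2.imwrite('pics/w8.png',im[:,:,::-1])
print(np.round(s['position'],4),np.round(s['tool_rot'],4).tolist(),s['ft_force'],s['wrist_torque'],s['grip_width'])
E
```

```text
[ 0.6676 -0.1022  0.1192] [[-0.1372, 0.0012, 0.9905], [-0.9905, -0.0, -0.1372], [-0.0001, -1.0, 0.0012]] [-0.11402171 -0.31111293 -0.02966802] [-0.08938866 -0.02121984  0.03323067] 0.01943778149347874
```

View pics/w8.png

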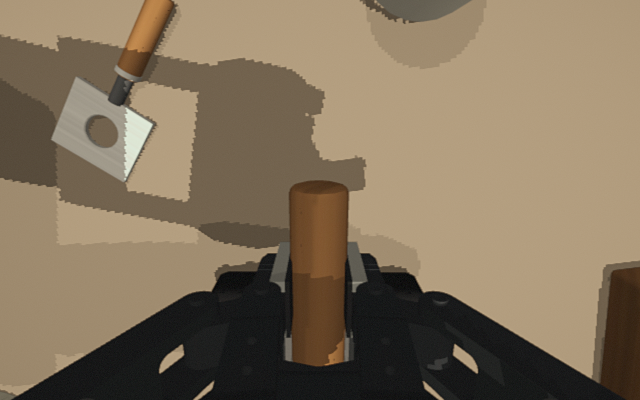

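jog_arm:
  rows:
    - {"hand": 0.1,"dx": -0.6,"dy": 0,"dz": 0,"ax": 0,"ay": 0,"az": 0}
    - {"hand": 0.1,"dx": -0.6,"dy": 0,"dz": 0,"ax": 0,"ay": 0,"az": 0}
    - {"hand": 0.1,"dx": -0.6,"dy": 0,"dz": 0,"ax": 0,"ay": 0,"az": 0}
    - {"hand": 0.1,"dx": -0.6,"dy": 0,"dz": 0,"ax": 0,"ay": 0,"az": 0}
    - {"hand": 0.1,"dx": -0.6,"dy": 0,"dz": 0,"ax": 0,"ay": 0,"az": 0}

```text
time_s: 12.68
position: [0.6716, -0.0725, 0.1192]
tool_rot: [[-0.137, 0.001, 0.991], [-0.991, 0.0, -0.137], [-0.0, -1.0, 0.001]]
ft_force: [0.0, -0.1, -0.2]
grip_width: 0.0197
```

jog_arm:
  rows:
    - {"hand": 0.1,"dx": -0.6,"dy": 0,"dz": 0,"ax": 0,"ay": 0,"az": 0}
    - {"hand": 0.1,"dx": -0.6,"dy": 0,"dz": 0,"ax": 0,"ay": 0,"az": 0}
    - {"hand": 0.1,"dx": -0.6,"dy": 0,"dz": 0,"ax": 0,"ay": 0,"az": 0}
    - {"hand": 0.1,"dx": -0.3,"dy": 0,"dz": 0,"ax": 0,"ay": 0,"az": 0}
    - {"hand": 0.1,"dx": 0,"dy": 0,"dz": 0,"ax": 0,"ay": 0,"az": 0}

```text
time_s: 13.1
position: [0.6746, -0.0516, 0.1193]
tool_rot: [[-0.136, 0.001, 0.991], [-0.991, 0.0, -0.136], [-0.0, -1.0, 0.001]]
ft_force: [0.5, -0.6, -1.1]
grip_width: 0.0195
```

```bash
python3 - <<'E'
from rig import status, imaging
import cv2, numpy as np, pickle
s=status.observe()
for n in ['top','side']:
    im=imaging.get_image(n); cv2.imwrite(f'pics/{n}9.png',cv2.resize(im[100:260,270:490,::-1],None,fx=3.5,fy=3.5,interpolation=cv2.INTER_CUBIC))
print(np.round(s['position'],4),np.round(s['tool_rot'],4).tolist(),s['ft_force'],s['wrist_torque'],s['grip_width'])
E
```

```text
[ 0.6746 -0.0516  0.1193] [[-0.1364, 0.0014, 0.9906], [-0.9906, 0.0, -0.1364], [-0.0002, -1.0, 0.0013]] [ 0.46125775 -0.58573805 -1.10865085] [ 0.11842539  0.01292469 -0.00850641] 0.01951248783988811
```

View pics/top9.png

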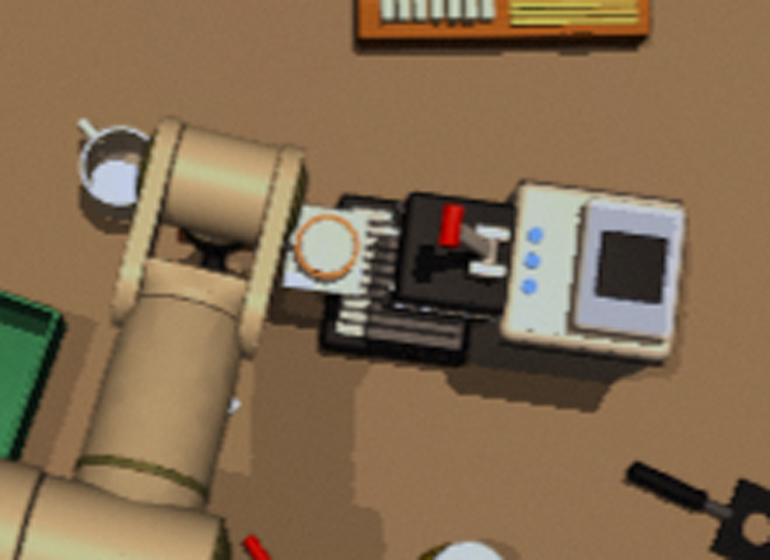

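View pics/side9.png

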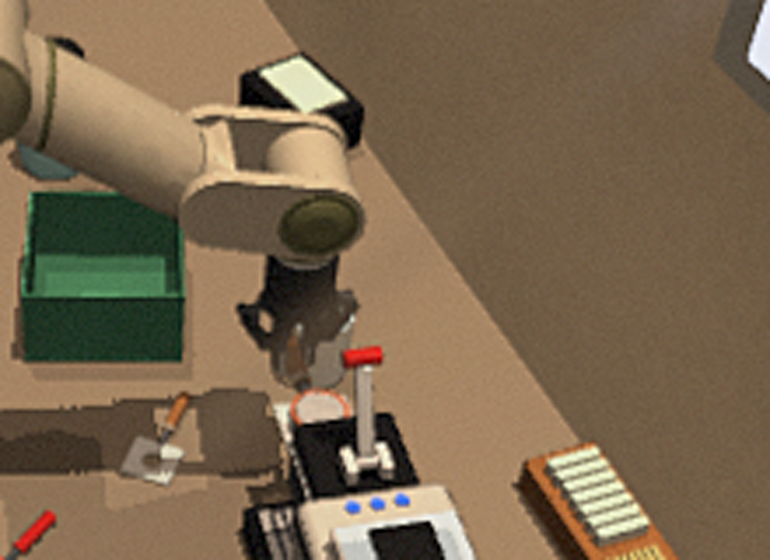

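Both views show the plate out in front of the head with the capsule seated (top crop (327,245)) and the lever knob up. Next I lift straight up, gently.

jog_arm:
  rows:
    - {"hand": 0.1,"dx": 0,"dy": -0.3,"dz": 0,"ax": 0,"ay": 0,"az": 0}
    - {"hand": 0.1,"dx": 0,"dy": -0.6,"dz": 0,"ax": 0,"ay": 0,"az": 0}
    - {"hand": 0.1,"dx": 0,"dy": -0.9,"dz": 0,"ax": 0,"ay": 0,"az": 0}
    - {"hand": 0.1,"dx": 0,"dy": -1.1,"dz": 0,"ax": 0,"ay": 0,"az": 0}
    - {"hand": 0.1,"dx": -0.1,"dy": -1.2,"dz": 0,"ax": 0,"ay": 0,"az": 0}

```text
time_s: 13.62
position: [0.6746, -0.0518, 0.1617]
tool_rot: [[-0.138, 0.002, 0.99], [-0.99, -0.0, -0.138], [0.0, -1.0, 0.002]]
ft_force: [0.4, 0.4, -0.6]
grip_width: 0.0191
```

jog_arm:
  rows:
    - {"hand": 0.1,"dx": -0.2,"dy": -1.2,"dz": 0,"ax": 0,"ay": 0,"az": 0}
    - {"hand": 0.1,"dx": -0.4,"dy": -1.2,"dz": 0,"ax": 0,"ay": 0,"az": 0}
    - {"hand": 0.1,"dx": -0.6,"dy": -1.1,"dz": 0,"ax": 0,"ay": 0,"az": 0}
    - {"hand": 0.1,"dx": -0.8,"dy": -0.8,"dz": 0,"ax": 0,"ay": 0,"az": 0}
    - {"hand": 0.1,"dx": -1.0,"dy": -0.5,"dz": -0.1,"ax": 0,"ay": 0,"az": 0}

```text
time_s: 14.03
position: [0.678, -0.0215, 0.2103]
tool_rot: [[-0.138, 0.004, 0.99], [-0.99, -0.001, -0.138], [0.0, -1.0, 0.004]]
ft_force: [0.1, 0.1, -0.9]
grip_width: 0.0194
```

jog_arm:
  rows:
    - {"hand": 0.1,"dx": -1.2,"dy": -0.2,"dz": -0.2,"ax": 0,"ay": 0,"az": 0}
    - {"hand": 0.1,"dx": -1.4,"dy": 0,"dz": -0.3,"ax": 0,"ay": 0,"az": 0}
    - {"hand": 0.1,"dx": -1.5,"dy": 0,"dz": -0.4,"ax": 0,"ay": 0,"az": 0}
    - {"hand": 0.1,"dx": -1.6,"dy": 0,"dz": -0.4,"ax": 0,"ay": 0,"az": 0}
    - {"hand": 0.1,"dx": -1.6,"dy": 0,"dz": -0.4,"ax": 0,"ay": 0,"az": 0}

```text
time_s: 14.45
position: [0.6703, 0.0551, 0.2097]
tool_rot: [[-0.137, 0.0, 0.991], [-0.991, 0.0, -0.137], [-0.0, -1.0, 0.0]]
ft_force: [-0.2, 0.6, -0.9]
grip_width: 0.0192
```

jog_arm:
  rows:
    - {"hand": 0.1,"dx": -1.6,"dy": 0,"dz": -0.4,"ax": 0,"ay": 0,"az": 0}
    - {"hand": 0.1,"dx": -1.6,"dy": 0,"dz": -0.4,"ax": 0,"ay": 0,"az": 0}
    - {"hand": 0.1,"dx": -1.6,"dy": 0,"dz": -0.4,"ax": 0,"ay": 0,"az": 0}
    - {"hand": 0.1,"dx": -1.6,"dy": 0,"dz": -0.4,"ax": 0,"ay": 0,"az": 0}
    - {"hand": 0.1,"dx": -1.6,"dy": 0,"dz": -0.4,"ax": 0,"ay": 0,"az": 0}

```text
time_s: 14.87
position: [0.6618, 0.1368, 0.2102]
tool_rot: [[-0.137, 0.001, 0.991], [-0.991, -0.0, -0.137], [-0.0, -1.0, 0.001]]
ft_force: [0.5, 0.4, -1.0]
grip_width: 0.0198
```

```bash
python3 - <<'E'
from rig import status, imaging
import cv2, numpy as np
s=status.observe()
im=imaging.get_image('top'); cv2.imwrite(f'pics/top10.png',im[:,:,::-1])
print(np.round(s['position'],4),np.round(s['tool_rot'],4).tolist(),s['ft_force'],s['wrist_torque'],s['grip_width'])
E
```

```text
[0.6618 0.1368 0.2102] [[-0.1372, 0.0014, 0.9905], [-0.9906, -0.0002, -0.1372], [-0.0, -1.0, 0.0014]] [ 0.5168478   0.37845097 -1.02545675] [ 0.0671253  -0.0537024  -0.02140193] 0.01981153781820041
```

View pics/top10.png

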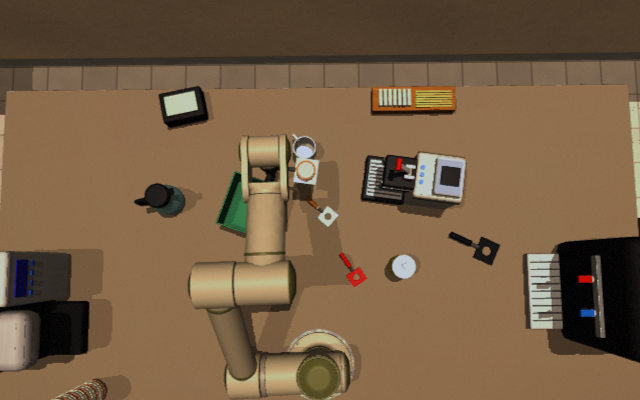

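jog_arm:
  rows:
    - {"hand": 0.1,"dx": -1.6,"dy": 0,"dz": -0.4,"ax": 0,"ay": 0,"az": 0}
    - {"hand": 0.1,"dx": -1.6,"dy": 0,"dz": -0.4,"ax": 0,"ay": 0,"az": 0}
    - {"hand": 0.1,"dx": -1.6,"dy": 0,"dz": -0.4,"ax": 0,"ay": 0,"az": 0}
    - {"hand": 0.1,"dx": -1.6,"dy": 0,"dz": -0.4,"ax": 0,"ay": 0,"az": 0}
    - {"hand": 0.1,"dx": -1.6,"dy": 0,"dz": -0.4,"ax": 0,"ay": 0,"az": 0}

```text
time_s: 15.33
position: [0.6529, 0.2189, 0.2102]
tool_rot: [[-0.137, 0.001, 0.991], [-0.991, -0.0, -0.137], [-0.0, -1.0, 0.001]]
ft_force: [-0.4, -0.7, -1.3]
grip_width: 0.0198
```

jog_arm:
  rows:
    - {"hand": 0.1,"dx": -1.6,"dy": 0,"dz": -0.4,"ax": 0,"ay": 0,"az": 0}
    - {"hand": 0.1,"dx": -1.6,"dy": 0,"dz": -0.4,"ax": 0,"ay": 0,"az": 0}
    - {"hand": 0.1,"dx": -1.5,"dy": 0,"dz": -0.4,"ax": 0,"ay": 0,"az": 0}
    - {"hand": 0.1,"dx": -1.4,"dy": 0,"dz": -0.4,"ax": 0,"ay": 0,"az": 0}
    - {"hand": 0.1,"dx": -1.1,"dy": 0,"dz": -0.4,"ax": 0,"ay": 0,"az": 0}

```text
time_s: 15.75
position: [0.6429, 0.2929, 0.2101]
tool_rot: [[-0.137, 0.001, 0.991], [-0.991, -0.0, -0.137], [-0.0, -1.0, 0.001]]
ft_force: [0.5, 0.3, -1.3]
grip_width: 0.0196
```

jog_arm:
  rows:
    - {"hand": 0.1,"dx": -0.8,"dy": 0,"dz": -0.3,"ax": 0,"ay": 0,"az": 0}
    - {"hand": 0.1,"dx": -0.6,"dy": 0,"dz": -0.2,"ax": 0,"ay": 0,"az": 0}
    - {"hand": 0.1,"dx": -0.4,"dy": 0,"dz": -0.1,"ax": 0,"ay": 0,"az": 0}
    - {"hand": 0.1,"dx": 0,"dy": 0,"dz": 0,"ax": 0,"ay": 0,"az": 0}
    - {"hand": 0.1,"dx": 0,"dy": 0,"dz": 0,"ax": 0,"ay": 0,"az": 0}

```text
time_s: 16.17
position: [0.6399, 0.3094, 0.2102]
tool_rot: [[-0.138, 0.001, 0.99], [-0.99, -0.0, -0.138], [0.0, -1.0, 0.001]]
ft_force: [-0.1, -0.5, -1.8]
grip_width: 0.0196
```

```bash
python3 - <<'E'
from rig import status, imaging
import cv2, numpy as np
s=status.observe()
im=imaging.get_image('top'); cv2.imwrite(f'pics/top11.png',im[:,:,::-1])
cv2.imwrite('pics/top11c.png',cv2.resize(im[120:280,180:340,::-1],None,fx=3.6,fy=3.6,interpolation=cv2.INTER_CUBIC))
im=imaging.get_image('side'); cv2.imwrite(f'pics/side11.png',im[:,:,::-1])
print(np.round(s['position'],4),np.round(s['tool_rot'],4).tolist(),s['q'],s['wrist_torque'],s['grip_width'])
E
```

```text
[0.6399 0.3094 0.2102] [[-0.1376, 0.0014, 0.9905], [-0.9905, -0.0004, -0.1376], [0.0002, -1.0, 0.0014]] [ 1.63060440e+01  3.96951473e+01  4.58937754e+01 -4.58729783e-02
  9.43406483e+01  2.42136639e+01] [ 0.07319375 -0.00387435 -0.04176412] 0.01961918336661224
```

View pics/top11c.png

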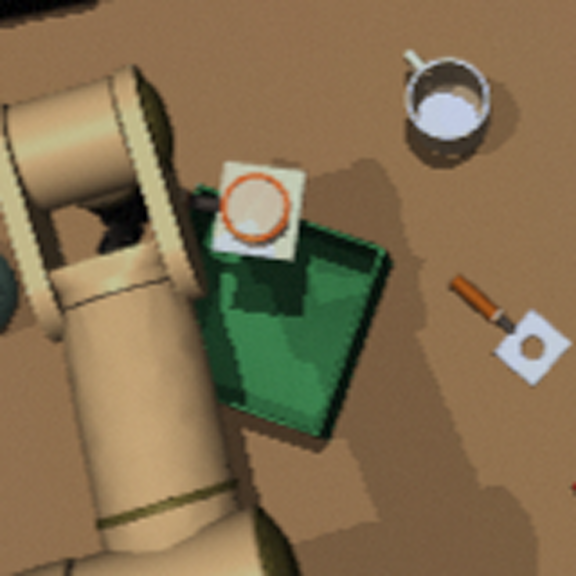

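View pics/side11.png

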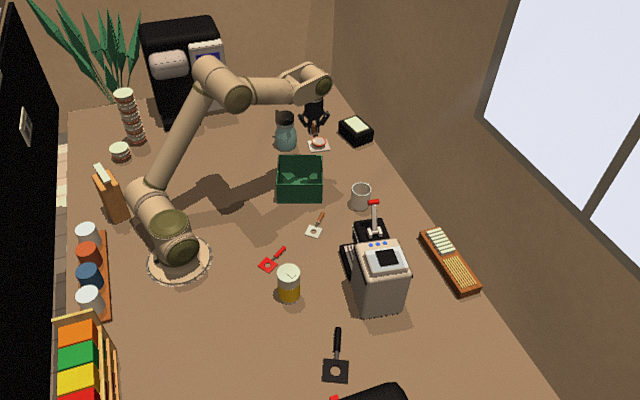

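```bash
python3 - <<'E'
from h import *
f=lambda a,b:(180+a/3.6,120+b/3.6)
print('caps',onz('top',f(255,208),.234),'plate',onz('top',f(259,211),.232))
for c in [(392,250),(322,437),(215,405)]: print('bin rim',onz('top',f(*c),.11))
E
```

```text
caps [0.62638645 0.20847905 0.234     ] plate [0.62399233 0.20522292 0.232     ]
bin rim [0.6046876  0.09644623 0.11      ]
bin rim [0.42870618 0.16256817 0.11      ]
bin rim [0.45970284 0.26303136 0.11      ]
```

Projected landing (0.551, 0.218) matches the bin centre at about (0.550, 0.219), and the capsule is still seated. Now I tip about the handle.

jog_arm:
  rows:
    - {"hand": 0.1,"dx": 0,"dy": 0,"dz": 0.06,"ax": 2,"ay": 0,"az": 0}
    - {"hand": 0.1,"dx": 0,"dy": 0,"dz": 0.1,"ax": 3,"ay": 0,"az": 0}
    - {"hand": 0.1,"dx": 0,"dy": 0,"dz": 0.1,"ax": 3,"ay": 0,"az": 0}
    - {"hand": 0.1,"dx": 0,"dy": 0,"dz": 0.1,"ax": 3,"ay": 0,"az": 0}
    - {"hand": 0.1,"dx": 0,"dy": 0,"dz": 0.1,"ax": 3,"ay": 0,"az": 0}

```text
time_s: 16.68
position: [0.6445, 0.3085, 0.2109]
tool_rot: [[-0.138, 0.244, 0.96], [-0.99, -0.034, -0.134], [-0.0, -0.969, 0.246]]
ft_force: [-0.3, 1.1, -1.5]
grip_width: 0.0198
```

jog_arm:
  rows:
    - {"hand": 0.1,"dx": 0,"dy": 0,"dz": 0.1,"ax": 3,"ay": 0,"az": 0}
    - {"hand": 0.1,"dx": 0,"dy": 0,"dz": 0.1,"ax": 3,"ay": 0,"az": 0}
    - {"hand": 0.1,"dx": 0,"dy": 0,"dz": 0.1,"ax": 3,"ay": 0,"az": 0}
    - {"hand": 0.1,"dx": 0,"dy": 0,"dz": 0.1,"ax": 3,"ay": 0,"az": 0}
    - {"hand": 0.1,"dx": 0,"dy": 0,"dz": 0.1,"ax": 3,"ay": 0,"az": 0}

```text
time_s: 17.1
position: [0.649, 0.3079, 0.2127]
tool_rot: [[-0.138, 0.484, 0.864], [-0.99, -0.067, -0.12], [-0.0, -0.873, 0.488]]
ft_force: [1.2, -0.9, -1.3]
grip_width: 0.02
```

```bash
python3 - <<'E'
from rig import status, imaging
import cv2, numpy as np
s=status.observe()
im=imaging.get_image('top')
cv2.imwrite('pics/top12c.png',cv2.resize(im[120:280,180:340,::-1],None,fx=3.6,fy=3.6,interpolation=cv2.INTER_CUBIC))
print(np.round(s['position'],4),np.round(s['tool_rot'],4).tolist(),s['q'],s['wrist_torque'],s['grip_width'])
E
```

```text
[0.649  0.3079 0.2127] [[-0.1379, 0.4837, 0.8643], [-0.9904, -0.0671, -0.1205], [-0.0003, -0.8726, 0.4883]] [ 20.82202808  30.72258246  67.89190196 -16.37240542  56.34680335
  34.83391979] [ 0.09536732  0.28334414 -0.02031603] 0.01996740107820721
```

View pics/top12c.png

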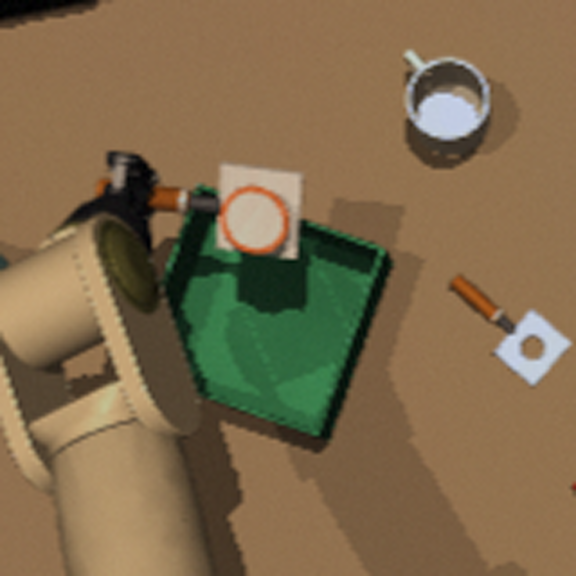

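Joint 5 is dropping quickly and joint 4 turning, so I'll tip in smaller steps, watch the joints, then raise for the final part of the tip.

jog_arm:
  rows:
    - {"hand": 0.1,"dx": 0,"dy": 0,"dz": 0.07,"ax": 2,"ay": 0,"az": 0}
    - {"hand": 0.1,"dx": 0,"dy": 0,"dz": 0.07,"ax": 2,"ay": 0,"az": 0}
    - {"hand": 0.1,"dx": 0,"dy": 0,"dz": 0.07,"ax": 2,"ay": 0,"az": 0}
    - {"hand": 0.1,"dx": 0,"dy": 0,"dz": 0.07,"ax": 2,"ay": 0,"az": 0}
    - {"hand": 0.1,"dx": 0,"dy": 0,"dz": 0.07,"ax": 2,"ay": 0,"az": 0}

```text
time_s: 17.57
position: [0.6521, 0.3074, 0.2144]
tool_rot: [[-0.138, 0.625, 0.768], [-0.99, -0.087, -0.107], [0.0, -0.776, 0.631]]
ft_force: [0.3, -0.9, -1.2]
grip_width: 0.0197
```

```bash
python3 - <<'E'
from rig import status
import numpy as np
s=status.observe()
print(np.round(s['position'],4),np.round(s['tool_rot'],3).tolist(),np.round(s['q'],1),np.degrees(np.arccos(-s['tool_rot'][2][1])))
E
```

```text
[0.6521 0.3074 0.2144] [[-0.138, 0.625, 0.768], [-0.99, -0.087, -0.107], [0.0, -0.776, 0.631]] [ 22.4  29.4  74.4 -27.1  44.5  44.5] 39.115591358454175
```

jog_arm:
  rows:
    - {"hand": 0.1,"dx": 0,"dy": 0,"dz": 0.07,"ax": 2,"ay": 0,"az": 0}
    - {"hand": 0.1,"dx": 0,"dy": 0,"dz": 0.07,"ax": 2,"ay": 0,"az": 0}
    - {"hand": 0.1,"dx": 0,"dy": 0,"dz": 0.07,"ax": 2,"ay": 0,"az": 0}
    - {"hand": 0.1,"dx": 0,"dy": 0,"dz": 0.07,"ax": 2,"ay": 0,"az": 0}
    - {"hand": 0.1,"dx": 0,"dy": 0,"dz": 0.07,"ax": 2,"ay": 0,"az": 0}

```text
time_s: 17.98
position: [0.6547, 0.307, 0.2169]
tool_rot: [[-0.139, 0.749, 0.648], [-0.99, -0.105, -0.091], [0.0, -0.654, 0.756]]
ft_force: [1.3, 0.2, -1.2]
grip_width: 0.0195
```

```bash
python3 - <<'E'
from rig import status, imaging
import cv2, numpy as np
s=status.observe()
im=imaging.get_image('top')
cv2.imwrite('pics/top13c.png',cv2.resize(im[120:280,180:340,::-1],None,fx=3.6,fy=3.6,interpolation=cv2.INTER_CUBIC))
print(np.round(s['position'],4),np.round(s['tool_rot'],3).tolist(),np.round(s['q'],1),np.degrees(np.arccos(-s['tool_rot'][2][1])))
E
```

```text
[0.6547 0.307  0.2169] [[-0.139, 0.749, 0.648], [-0.99, -0.105, -0.091], [0.0, -0.654, 0.756]] [ 24.   29.1  80.4 -44.8  34.6  61.5] 49.13817934200833
```

View pics/top13c.png

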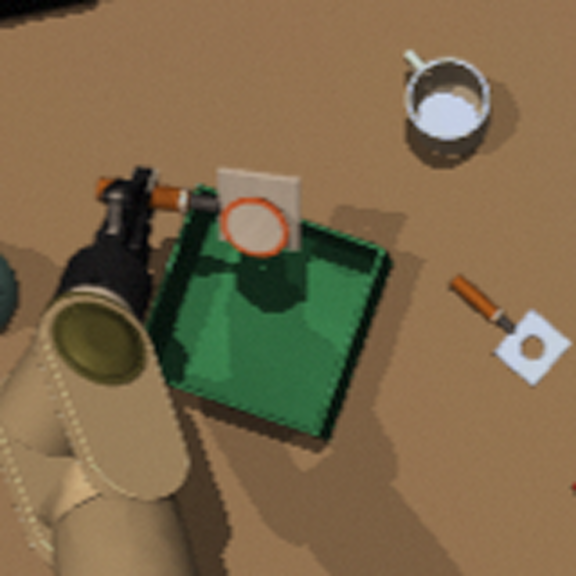

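jog_arm:
  rows:
    - {"hand": 0.1,"dx": 0,"dy": 0,"dz": 0.05,"ax": 1.5,"ay": 0,"az": 0}
    - {"hand": 0.1,"dx": 0,"dy": 0,"dz": 0.05,"ax": 1.5,"ay": 0,"az": 0}
    - {"hand": 0.1,"dx": 0,"dy": 0,"dz": 0.05,"ax": 1.5,"ay": 0,"az": 0}
    - {"hand": 0.1,"dx": 0,"dy": 0,"dz": 0.05,"ax": 1.5,"ay": 0,"az": 0}
    - {"hand": 0.1,"dx": 0,"dy": 0,"dz": 0.05,"ax": 1.5,"ay": 0,"az": 0}

```text
time_s: 18.45
position: [0.6564, 0.3067, 0.219]
tool_rot: [[-0.139, 0.827, 0.545], [-0.99, -0.116, -0.077], [0.0, -0.55, 0.835]]
ft_force: [0.6, -1.0, -0.8]
grip_width: 0.0194
```

```bash
python3 - <<'E'
from rig import status, imaging
import cv2, numpy as np
s=status.observe()
im=imaging.get_image('top')
cv2.imwrite('pics/top14c.png',cv2.resize(im[120:280,180:340,::-1],None,fx=3.6,fy=3.6,interpolation=cv2.INTER_CUBIC))
print(np.round(s['position'],4),np.round(s['tool_rot'],3).tolist(),np.round(s['q'],1),np.degrees(np.arccos(-s['tool_rot'][2][1])))
E
```

```text
[0.6564 0.3067 0.219 ] [[-0.139, 0.827, 0.545], [-0.99, -0.116, -0.077], [0.0, -0.55, 0.835]] [ 25.   29.6  84.3 -64.3  30.4  80.6] 56.63237512372012
```

View pics/top14c.png

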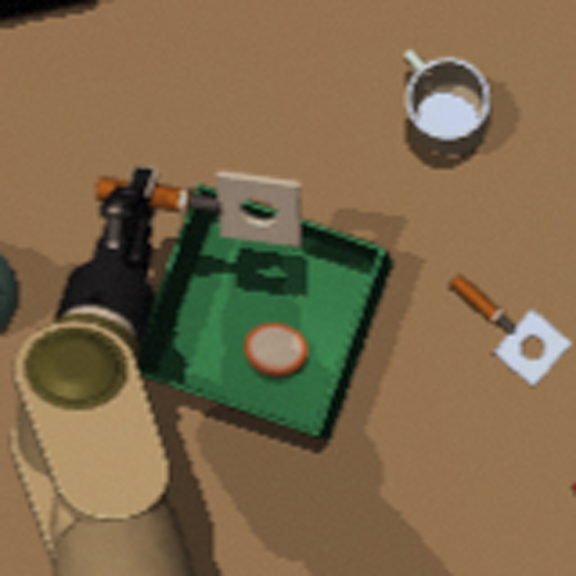

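The capsule has dropped into the bin (crop (275,350), at its middle). Now I raise straight up and check the joints.

jog_arm:
  rows:
    - {"hand": 0.1,"dx": 0,"dy": -0.4,"dz": 0.6,"ax": 0,"ay": 0,"az": 0}
    - {"hand": 0.1,"dx": 0,"dy": -0.8,"dz": 1.25,"ax": 0,"ay": 0,"az": 0}
    - {"hand": 0.1,"dx": 0,"dy": -1.1,"dz": 1.67,"ax": 0,"ay": 0,"az": 0}
    - {"hand": 0.1,"dx": 0,"dy": -1.1,"dz": 1.67,"ax": 0,"ay": 0,"az": 0}
    - {"hand": 0.1,"dx": 0,"dy": -1.1,"dz": 1.67,"ax": 0,"ay": 0,"az": 0}

```text
time_s: 18.92
position: [0.6563, 0.307, 0.3017]
tool_rot: [[-0.138, 0.826, 0.547], [-0.99, -0.115, -0.076], [0.0, -0.552, 0.834]]
ft_force: [0.4, 0.6, -1.1]
grip_width: 0.0194
```

```bash
python3 - <<'E'
from rig import status, imaging
import cv2, numpy as np
s=status.observe()
print(np.round(s['position'],4),np.round(s['tool_rot'],3).tolist(),np.round(s['q'],1),np.degrees(np.arccos(-s['tool_rot'][2][1])))
E
```

```text
[0.6563 0.307  0.3017] [[-0.138, 0.826, 0.547], [-0.99, -0.115, -0.076], [0.0, -0.552, 0.834]] [ 25.   24.6  77.6 -49.1  36.8  62.5] 56.46569217754168
```

jog_arm:
  rows:
    - {"hand": 0.1,"dx": 0,"dy": -1.1,"dz": 1.67,"ax": 0,"ay": 0,"az": 0}
    - {"hand": 0.1,"dx": 0,"dy": -1.1,"dz": 1.67,"ax": 0,"ay": 0,"az": 0}
    - {"hand": 0.1,"dx": 0,"dy": -1.1,"dz": 1.67,"ax": 0,"ay": 0,"az": 0}
    - {"hand": 0.1,"dx": 0,"dy": -0.8,"dz": 1.25,"ax": 0,"ay": 0,"az": 0}
    - {"hand": 0.1,"dx": 0,"dy": -0.4,"dz": 0.6,"ax": 0,"ay": 0,"az": 0}

```text
time_s: 19.33
position: [0.6566, 0.3072, 0.3858]
tool_rot: [[-0.137, 0.828, 0.544], [-0.991, -0.114, -0.077], [-0.002, -0.55, 0.835]]
ft_force: [0.6, 0.9, -0.8]
grip_width: 0.0195
```

jog_arm:
  rows:
    - {"hand": 0.1,"dx": 0,"dy": 0,"dz": 0.05,"ax": 1.5,"ay": 0,"az": 0}
    - {"hand": 0.1,"dx": 0,"dy": 0,"dz": 0.05,"ax": 1.5,"ay": 0,"az": 0}
    - {"hand": 0.1,"dx": 0,"dy": 0,"dz": 0.05,"ax": 1.5,"ay": 0,"az": 0}
    - {"hand": 0.1,"dx": 0,"dy": 0,"dz": 0.05,"ax": 1.5,"ay": 0,"az": 0}
    - {"hand": 0.1,"dx": 0,"dy": 0,"dz": 0.05,"ax": 1.5,"ay": 0,"az": 0}

```text
time_s: 19.75
position: [0.6576, 0.3069, 0.3841]
tool_rot: [[-0.138, 0.89, 0.434], [-0.99, -0.124, -0.06], [0.0, -0.438, 0.899]]
ft_force: [0.4, -0.4, -1.1]
grip_width: 0.0194
```

```bash
python3 - <<'E'
from rig import status, imaging
import cv2, numpy as np
s=status.observe()
print(np.round(s['position'],4),np.round(s['tool_rot'],3).tolist(),np.round(s['q'],1),np.degrees(np.arccos(-s['tool_rot'][2][1])))
E
```

```text
[0.6576 0.3069 0.3841] [[-0.138, 0.89, 0.434], [-0.99, -0.124, -0.06], [0.0, -0.438, 0.899]] [ 25.9  21.1  74.1 -53.6  38.5  63.1] 64.01954232580194
```

jog_arm:
  rows:
    - {"hand": 0.1,"dx": 0,"dy": 0,"dz": 0.05,"ax": 1.5,"ay": 0,"az": 0}
    - {"hand": 0.1,"dx": 0,"dy": 0,"dz": 0.05,"ax": 1.5,"ay": 0,"az": 0}
    - {"hand": 0.1,"dx": 0,"dy": 0,"dz": 0.05,"ax": 1.5,"ay": 0,"az": 0}
    - {"hand": 0.1,"dx": 0,"dy": 0,"dz": 0.05,"ax": 1.5,"ay": 0,"az": 0}
    - {"hand": 0.1,"dx": 0,"dy": 0,"dz": 0.05,"ax": 1.5,"ay": 0,"az": 0}

```text
time_s: 20.17
position: [0.6587, 0.3067, 0.3865]
tool_rot: [[-0.138, 0.939, 0.314], [-0.99, -0.131, -0.043], [0.0, -0.317, 0.949]]
ft_force: [0.8, -0.2, -0.5]
grip_width: 0.0191
```

jog_arm:
  rows:
    - {"hand": 0.1,"dx": 0,"dy": 0,"dz": 0,"ax": 0,"ay": 0,"az": 0}
    - {"hand": 0.1,"dx": 0,"dy": 0,"dz": 0,"ax": 0,"ay": 0,"az": 0}
    - {"hand": 0.1,"dx": 0,"dy": 0,"dz": 0,"ax": 0,"ay": 0,"az": 0}
    - {"hand": 0.1,"dx": 0,"dy": 0,"dz": 0,"ax": 0,"ay": 0,"az": 0}
    - {"hand": 0.1,"dx": 0,"dy": 0,"dz": 0,"ax": 0,"ay": 0,"az": 0}

```text
time_s: 20.58
position: [0.6586, 0.307, 0.3874]
tool_rot: [[-0.138, 0.94, 0.313], [-0.99, -0.13, -0.044], [-0.0, -0.316, 0.949]]
ft_force: [0.4, 0.5, -1.9]
grip_width: 0.0198
```

```bash
python3 - <<'E'
from rig import status, imaging
import cv2, numpy as np
s=status.observe()
for n in ['top','side']:
    im=imaging.get_image(n); cv2.imwrite(f'pics/{n}15.png',im[:,:,::-1])
    c=im[120:280,180:340] if n=='top' else im[70:230,230:430]
    cv2.imwrite(f'pics/{n}15c.png',cv2.resize(c[:,:,::-1],None,fx=3.6,fy=3.6,interpolation=cv2.INTER_CUBIC))
print(np.round(s['position'],4),np.round(s['q'],1),np.degrees(np.arccos(-s['tool_rot'][2][1])),s['qvel'],s['grip_width'])
E
```

```text
[0.6586 0.307  0.3874] [ 26.7  21.5  78.3 -71.6  34.6  80.3] 71.57084165077018 [ 0.17396712  0.07528611  0.24900688 -0.4725198  -0.10107654  0.29400065] 0.019750871650203092
```

View pics/top15c.png

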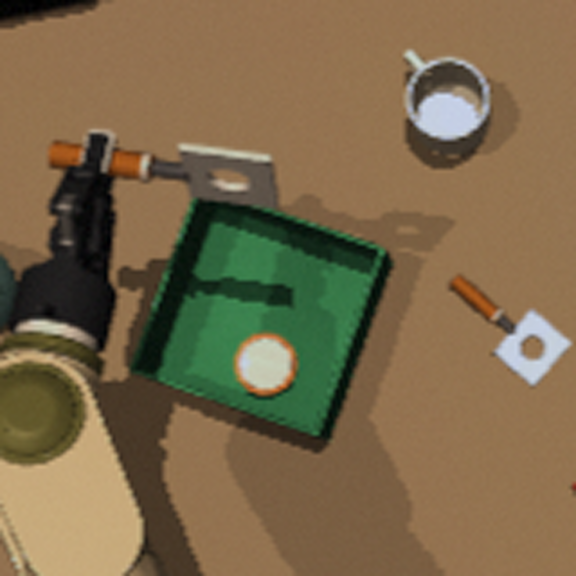

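View pics/side15c.png

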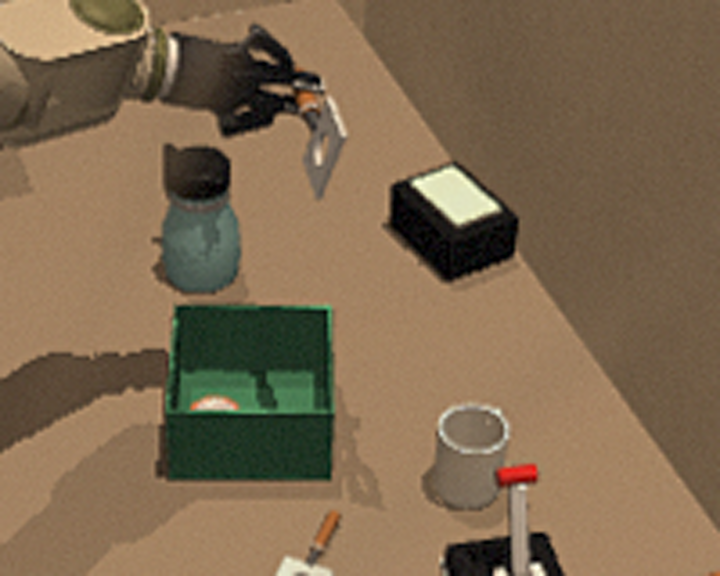

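View pics/top15.png

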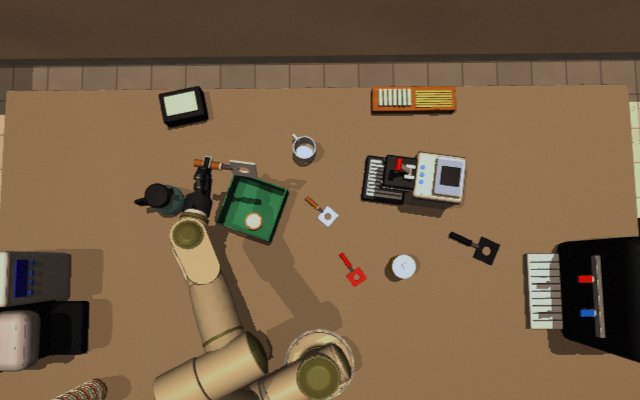

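The capsule lies flat in the bin (top crop (266,365)), the plate is edge-on at about 72°, and the lever is still up. The plate is near the far rim, so I'll move 3 cm inward and 6 cm up to put it well above the bin.

jog_arm:
  rows:
    - {"hand": 0.1,"dx": 0,"dy": -0.3,"dz": 1.0,"ax": 0,"ay": 0,"az": 0}
    - {"hand": 0.1,"dx": 0,"dy": -0.6,"dz": 1.3,"ax": 0,"ay": 0,"az": 0}
    - {"hand": 0.1,"dx": 0,"dy": -1.2,"dz": 1.0,"ax": 0,"ay": 0,"az": 0}
    - {"hand": 0.1,"dx": 0,"dy": -1.3,"dz": 0.8,"ax": 0,"ay": 0,"az": 0}
    - {"hand": 0.1,"dx": 0,"dy": -1.2,"dz": 0.6,"ax": 0,"ay": 0,"az": 0}

```text
time_s: 21.1
position: [0.6296, 0.311, 0.4474]
tool_rot: [[-0.138, 0.94, 0.312], [-0.99, -0.13, -0.044], [-0.001, -0.316, 0.949]]
ft_force: [-0.4, -0.9, -0.0]
grip_width: 0.0197
```

jog_arm:
  rows:
    - {"hand": 0.1,"dx": 0,"dy": 0,"dz": 0,"ax": 0,"ay": 0,"az": 0}
    - {"hand": 0.1,"dx": 0,"dy": 0,"dz": 0,"ax": 0,"ay": 0,"az": 0}
    - {"hand": 0.1,"dx": 0,"dy": 0,"dz": 0,"ax": 0,"ay": 0,"az": 0}
    - {"hand": 0.1,"dx": 0,"dy": 0,"dz": 0,"ax": 0,"ay": 0,"az": 0}
    - {"hand": 0.1,"dx": 0,"dy": 0,"dz": 0,"ax": 0,"ay": 0,"az": 0}

```text
time_s: 21.52
position: [0.6304, 0.3109, 0.4451]
tool_rot: [[-0.138, 0.939, 0.314], [-0.99, -0.131, -0.043], [0.001, -0.317, 0.948]]
ft_force: [-0.8, -0.6, -0.9]
grip_width: 0.0197
```

```bash
python3 - <<'E'
from h import *
from rig import status
s=status.observe()
im=imaging.get_image('top')[:,:,::-1].copy(); cv2.imwrite('pics/top16.png',im)
R=np.array(s['tool_rot']);P=np.array(s['position'])
print(np.round(P,4),np.round(s['q'],1),np.degrees(np.arccos(-R[2,1])),np.abs(s['qvel']).max(),s['grip_width'])
print('plate centre by kinematics',P-.019*R[:,1]+.1*R[:,0])
t0=cv2.imread('pics/top0.png')
def cents(i):
    h=cv2.cvtColor(i,cv2.COLOR_BGR2HSV);g=cv2.inRange(h,(60,100,20),(90,255,255)); g[:,:200]=0;g[:,300:]=0;g[:170]=0;return np.round(cv2.minAreaRect(max(cv2.findContours(g,0,1)[0],key=cv2.contourArea))[0],1)
print(cents(t0),cents(im))
for nm,(x0,y0,x1,y1) in dict(mug=(288,130,322,168),can=(388,250,420,284),lid=(130,180,172,212)).items():
    print(nm,'mean abs diff',cv2.absdiff(t0,im)[y0:y1,x0:x1].mean())
E
```

```text
[0.6304 0.3109 0.4451] [ 28.5  17.2  74.9 -62.9  39.2  69.7] 71.50494384007725 0.22360429606433704 0.019678106475774566
plate centre by kinematics [0.59878786 0.21438264 0.45126282]
[252.5 206.2] [252.3 206.1]
mug mean abs diff 1.9078947368421053
can mean abs diff 2.073529411764706
lid mean abs diff 1.8385416666666667
```

View pics/top16.png

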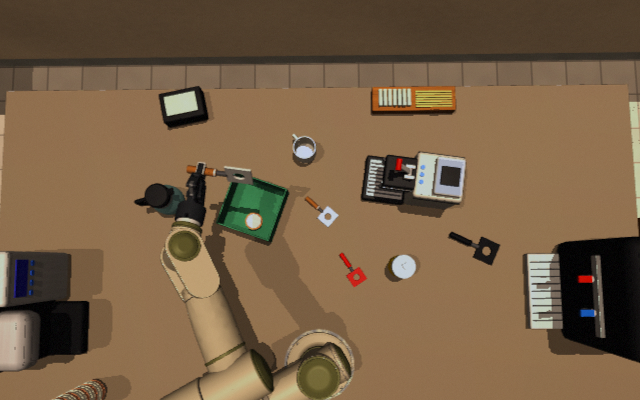

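Everything checks out: the capsule is in the bin, the holder is tipped and held above it, and nothing has shifted. Handing in.

```bash
python3 -c "
from rig import job; print(job.close_job())"
```

```text
the job is handed in; nothing more can be done
None
```

The used capsule is in the bin. I swung the lever up until it met its stop (23 N, no further motion) and drew the holder out by its wooden handle with the capsule seated. Then I carried it level to the bin and tipped it; the capsule dropped in between 49° and 57°. The job took about 21.6 s of the 64 s allowed.

**Last checks:**
- **Capsule:** it lies flat on the bin floor.
- **Holder:** it is still gripped, with the gripper tilted 71.5°. By kinematics the plate centre is at (0.599, 0.214, 0.451), above the bin and clear of it.
- **Lever:** it is still up.
- **Other objects:** in the top view the bin's centre moved by 0.2 px or less. The mug, canister and carafe lid areas match the first picture apart from image noise.

**What went less smoothly:**
- The first grips on the knob and the handle sat too high, so I redid both a few millimetres lower before pulling.
- The final grip width reads 19.7 mm on the 22 mm handle. I put this down to give under the 90 N grip, and the handle did not appear to slip in the pictures.
- I measured the tilt from the gripper. For the holder itself, the pictures only show the plate nearly edge-on.

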